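Load and lock the sorting pen

TASK

Put the robot parts away: press the spring knob down and turn it past its safety stop to unlock the sorting pen, and swing the clear gate wide open. Lift every wheel rim off its peg and put the rims and the orange gyro board inside the pen; then swing the gate fully shut and lock it again by pressing the knob, turning it back past the stop and letting it spring up. Do not disturb the axle rod, the servo arm or the mug.

Things in the scene. Friction and masses are not known exactly. Their poses are not given: they have to be found in the camera images.
- pen: sorting pen fixed to the table: blue open box 190 x 190 mm outside, 180 x 180 mm inside, floor top 6 mm and wall tops 100 mm above the table. Origin at the centre of its underside, z up. On its +y side a grey lock housing (110 mm along x, y from 98 to 228 mm, top at 88 mm) carries the knob at x = -15, y = 175 mm. The gate closes its top.
- knob_turn (a joint): turn of the lock knob about its upright axis, rad, growing anticlockwise from above, 0 to 1.45; 0.04 N m friction. Near 0 its steel bolt arm blocks the gate's tab (0.08 rad of gate play); past 0.9 it clears it. With the knob up a red safety stop blocks 0.25 to 0.95 from both sides; pressed 8 mm or more it passes. It turns back only if the gate is shut to within 0.04 rad.
- knob_press (a joint): how far the knob is pressed down, m: 0 up, 0.010 fully down; spring force 4.5 N at the top to 9.5 N at the bottom; springs up when let go (unless caught under the stop).
- knob_grip (a point): point on the knob's axis inside its red grip bar, 147 mm above the table when up; the bar is 46 mm long (along this point's x), 12 mm wide (along its y), 35 mm tall, its top 15 mm above this point and its foot (top of the dial) 20 mm below it. The point turns and sinks with the knob.
- gate (a joint): angle of the clear acrylic gate about its upright hinge, rad: 0 shut over the pen, growing anticlockwise seen from above as it opens towards the pen's -y side; range 0 to 1.7. It stays where it is left (0.06 N m friction). From about 1.5 the pen's mouth is entirely free.
- gate_handle (a point): point on the axis of the gate's black upright handle post (18 mm diameter, 45 mm tall, standing on the gate plate, its top 155 mm above the table); this point is 20 mm below its top. It is 191 mm from the hinge axis.
- gate_hinge (a point): point on the gate's hinge axis at the height of the plate's middle, 107 mm above the table. The plate is 6 mm thick, about 198 x 218 mm.
- rack: fixed light-wood rack, origin on the table; three steel pegs point along its -x at y = -90, 0 and +90 mm. Each peg is 8 mm thick, top 145 mm above the table, from a post at x = +12 mm (top also 145 mm) to x = -54 mm, its end upturned to 150 mm above the table (x -46 to -58 mm). Base 70 x 270 x 10 mm, x from 0 to +70 mm.
- rim0: lime-green wheel rim, outside diameter 70 mm, bore 24 mm, 20 mm wide, 70 g; may be absent. Origin at its centre, x along its axle axis. At the start it hangs by its bore on one of the pegs (centre 133 mm above the table, at the rack's x = -25 mm), axis along the peg; raised 10 mm it can be drawn off along the rack's -x past the upturned end.
- rim1: lime-green wheel rim, outside diameter 70 mm, bore 24 mm, 20 mm wide, 70 g; may be absent. Origin at its centre, x along its axle axis. At the start it hangs by its bore on one of the pegs (centre 133 mm above the table, at the rack's x = -25 mm), axis along the peg; raised 10 mm it can be drawn off along the rack's -x past the upturned end.
- rim2: lime-green wheel rim, outside diameter 70 mm, bore 24 mm, 20 mm wide, 70 g; may be absent. Origin at its centre, x along its axle axis. At the start it hangs by its bore on one of the pegs (centre 133 mm above the table, at the rack's x = -25 mm), axis along the peg; raised 10 mm it can be drawn off along the rack's -x past the upturned end.
- gyro: orange plastic gyro board lying on the table, 80 x 60 x 10 mm, with a raised block 30 mm (x) x 40 mm (y) in its middle, whose top is 60 mm above the underside; 90 g. Origin at the centre of its underside.
- axle_rod: bystander: silver steel rod 14 mm thick, 150 mm long (along y) on two black blocks; origin at its centre on the table
- servo_arm: bystander: black servo arm, 115 x 36 x 14 mm, lying along its x; origin near its middle on the table
- cup: bystander: white mug, 76 mm wide, 90 mm tall; origin at the centre of its underside

How it is judged:
By the outcome, as a careful person would: the job done as asked, in the order asked, and still so for the second after the job is handed in, with the robot touching nothing.
Of rim0, rim1, rim2 only 2 to 3 are there at a start; the rules pass over those that are not, and their reading is None.
At some moment in a run one of gyro may be knocked a few centimetres aside while the robot is not near it.
Once in a run the grip may slacken for a moment while it holds something.
It also fails if it takes over 210 s, if anything falls off the work surface, if the arm or the gripper's body presses on something with over 40 N, if the wrist force passes 120 N, or if a joint passes its speed limit or range.

ROBOT

A 6-joint arm with a two-finger parallel gripper is mounted at the origin on the work surface. World frame = base frame: x ahead of the robot, y to its left, z up, the work surface at z = 0. Lengths are in m, angles in rad, forces in N, time in s.
With the tool pointing down it reaches from about 0.35 to 0.85 m from the base axis. Payload 8.1 kg.
Tool frame: the origin (TCP) lies on the mounting face of the last link; the fingertips stand 186 mm ahead of it and the grasp point (between the pads) lies 167 mm ahead of it; z points along the fingers, y is the line along which they close (so a half turn about z gives the same grasp; the last joint's range is limited). The gripper opens to 93 mm and grips with 3 to 60 N. Pads are 15 mm wide; open, the fingers measure 128 mm over their backs; the gripper's body (75 mm by 188 mm) begins 65 mm behind the grasp point.
Start: joints at [1.192, 0.13, 1.488, -0, 1.523, -0.085], TCP at [0.174, 0.574, 0.405] pointing down, gripper open.
Joint ranges: [-2.96, 2.96], [-0.89, 2.26], [0.02, 2.5], [-1.34, 4.48], [0, 2.73], [-2.66, 2.66]. Speed limits (rad/s): [2.39, 2.39, 2.79, 3.14, 3.14, 3.14].

INTERFACE

Orientations are given as a rotation vector (axis times angle).
In Python, from plant import read_state, read_camera, camera_params, close_job gives the robot as it stands. The module is installed in compiled form; this text tells all that it offers.
- The arm moves only by the tool servo_tool, never from a script. Its argument "increments" is a list of rows, each an object with "slide": the shift along the tool's x, y, z in mm, a list of three; "dr": the turn, a rotation vector about the tool's x, y, z in rad, a list of three; "jaw": the closure, from 0 (fully open) to 1 (shut). In form: [{"slide": [x, y, z], "dr": [ax, ay, az], "jaw": jaw}, ...]. A call has 1 to 20 rows; each row is the pose to reach, as a shift and turn from the pose commanded when the call began, along the tool's axes at that moment; what a row does not reach only later rows make up. A row lasts 1/10 s, in which the tool goes at most 50 mm and 8.59 degrees, less where a joint would pass 70% of its speed; a pose out of reach is approached as far as the arm can. A call with a gripper value outside its range is refused whole. The fingers move at their own pace and stop on an object; "force" is the grip in N (left out, the last holds). Time passes only in rows, so rows that repeat a pose let the fingers close. It gives the time, the measured TCP pose, the force, the opening and the grip force at its end, in the units of the state.
- read_state(): the state, without advancing time (a new reading comes with each control period).
- read_camera(name): name is "side" or "top"; returns (picture, depth): 400x640x3 uint8, red, green, blue; 400x640 float32, m along the optical axis (not along the pixel's ray), 0 where there is no reading.
- camera_params(name): a dict with "fx", "fy", "cx", "cy" (pixels), "rvec" (rotation vector, rad) and "tvec" (3), from world to camera coordinates, as OpenCV has them. Camera axes: x right, y down, z forward; pixel columns grow to the right and rows downward; lengths in m; the calibration is good to about 2 mm. A picture is of the moment at which its call begins. camera_params takes no time and is no camera call.
- close_job(): hands the job in; it is judged then, once.
The state is a dict: "t": time; "q": joint angles; "dq": joint speeds; "joint_torque": joint torques, N m; "tool_pos": TCP position; "orientation": TCP orientation; "force": force on the tool from outside, world axes, zero at the start; "wrist_torque": the same for the moment, N m; "opening": finger opening in m; "gripper_force": force on a finger pad.
Only numpy, scipy, OpenCV 4.12 (cv2) and the standard library are available. Lean on these libraries where they do the work, as an engineer would, in place of code of your own. Each camera call takes 0.05 s, during which the arm holds its last target. There are 200 camera calls.

## Working session

There is one attempt and no reset: what is moved stays moved. The work goes in short steps, Python scripts to look and compute and a tool call to move; the robot and the scene stay as the last step left them, time stands still between calls to the robot, and variables do not carry over. Pictures are saved under pics/ and viewed, at most 14 in all, crops included, and the job is handed in when it is done.

Besides the shell and the picture viewer there is one more tool, called as name(argument=value, ...) on one line, values as JSON. servo_tool: Moves the arm, as the interface text tells. Its arguments: {"type":"object","properties":{"increments":{"type":"array"},"force":{"type":"number"}},"required":["increments"]}

```bash
mkdir -p pics; cat > h.py <<'E'
import numpy as np,cv2
from plant import *
from scipy.spatial.transform import Rotation as R
def cam(n):
    im,d=read_camera(n);p=camera_params(n)
    Rm=cv2.Rodrigues(np.array(p['rvec'],float))[0];t=np.array(p['tvec'],float)
    v,u=np.mgrid[:400,:640]
    P=np.stack([(u-p['cx'])/p['fx']*d,(v-p['cy'])/p['fy']*d,d],-1)
    W=(P-t)@Rm
    W[d==0]=np.nan
    return im,d,W
def save(im,f): cv2.imwrite('pics/'+f,im[:,:,::-1])
def st():
    s=read_state();return s
E
python3 - <<'E'
from h import *
s=read_state();print(s)
for n in('top','side'):
    im,d,W=cam(n);save(im,n+'0.png');np.savez('/tmp/'+n,im=im,W=W)
    p=camera_params(n);print(n,-cv2.Rodrigues(np.array(p['rvec'],float))[0].T@np.array(p['tvec']),p)
E
```

```text
{'t': 0.0, 'q': array([ 1.19162193e+00,  1.31124861e-01,  1.48930532e+00,  1.78448500e-05,
        1.52300435e+00, -8.54157951e-02]), 'dq': array([ 0.00122007, -0.00138495,  0.00101544, -0.00126556,  0.00074321,
        0.00067092]), 'joint_torque': array([-1.18313073e-03, -5.59842896e+01, -4.91753948e+01,  7.67465495e-02,
        3.53987364e-02, -1.27363633e-04]), 'tool_pos': array([0.17362604, 0.57407755, 0.40369453]), 'orientation': array([-4.59714157e-01, -3.10732786e+00,  2.80866345e-03]), 'force': array([-0.8121565 , -0.13735161,  0.43273693]), 'wrist_torque': array([-0.04051709, -0.05707886, -0.04104108]), 'gripper_force': 0.0, 'opening': 0.09306520120708515}
top [0.3975972  0.00288716 1.38494757] {'fx': 501.909509035155, 'fy': 501.909509035155, 'cx': 324.37813472951757, 'cy': 193.80146128992345, 'rvec': array([ 2.16404397, -2.15107998,  0.14140773]), 'tvec': array([-0.00527518,  0.56984159,  1.32341391])}
side [0.46648686 0.73059378 0.63618698] {'fx': 368.16938540321155, 'fy': 368.16938540321155, 'cx': 316.2515373463659, 'cy': 202.49045838019305, 'rvec': array([ 0.18993897, -2.72615514,  1.43341055]), 'tvec': array([0.55546459, 0.15249772, 0.90791777])}
```

View pics/top0.png

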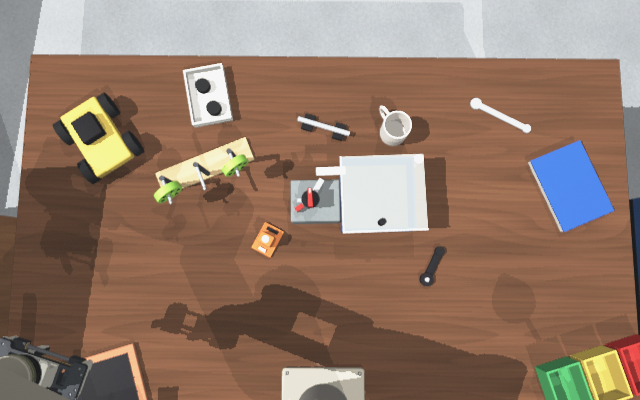

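View pics/side0.png

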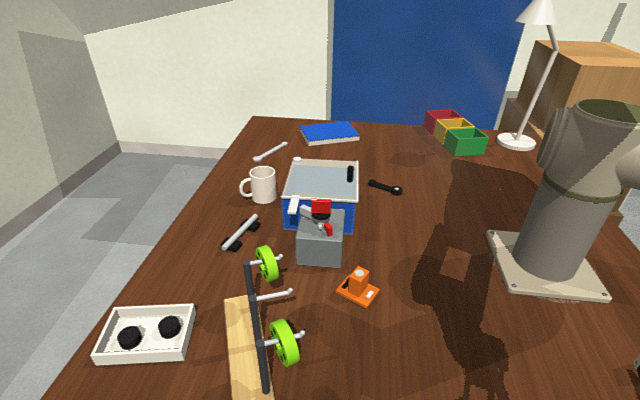

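```bash
cat > m.py <<'E'
from h import *
D={n:np.load('/tmp/'+n+'.npz') for n in('top','side')}
def seg(n,box,zr,col=None,name=''):
    im,W=D[n]['im'],D[n]['W'];u0,v0,u1,v1=box
    m=np.zeros(im.shape[:2],bool);m[v0:v1,u0:u1]=1
    m&=(W[...,2]>zr[0])&(W[...,2]<zr[1])
    if col:
        h=cv2.cvtColor(im,cv2.COLOR_RGB2HSV);m&=cv2.inRange(h,col[0],col[1])>0
    P=W[m]
    if len(P)<4: print(name,n,'few',len(P));return P
    r=cv2.minAreaRect((P[:,:2]*1000).astype(np.float32))
    print(name,n,len(P),'mean',P.mean(0).round(4),'min',P.min(0).round(3),'max',P.max(0).round(3),'rect',np.round(r[0],1),np.round(r[1],1),round(r[2],1))
    return P
OR=((5,150,90),(18,255,255));GR=((30,100,60),(55,255,255));RED=((0,150,80),(4,255,255));RED2=((172,150,80),(180,255,255))
if __name__=='__main__':
    seg('top',(320,145,440,240),(.085,.125),None,'plate')
    seg('top',(320,145,440,240),(.108,.125),None,'plate+')
    seg('top',(280,170,345,230),(.08,.094),None,'housing')
    seg('top',(365,205,400,235),(.13,.17),None,'handle')
    seg('side',(338,155,362,190),(.12,.17),((0,0,0),(180,255,60)),'handle')
    for c in(RED,RED2): 
        seg('top',(290,180,330,215),(.125,.175),c,'knobbar');seg('side',(300,190,340,220),(.125,.175),c,'knobbar')
    for n in('top','side'):
        b=(240,210,300,270) if n=='top' else (325,255,390,315)
        seg(n,b,(-.01,.1),OR,'gyro');seg(n,b,(.05,.07),OR,'gyrotop');seg(n,b,(.005,.02),OR,'gyrobase')
    seg('top',(145,170,192,215),(.05,.2),GR,'rimA');seg('side',(265,310,310,375),(.05,.2),GR,'rimA')
    seg('top',(215,140,255,185),(.05,.2),GR,'rimB');seg('side',(250,240,285,285),(.05,.2),GR,'rimB')
    seg('top',(150,130,260,195),(.002,.02),((5,40,120),(30,160,255)),'rackbase')
    seg('top',(150,130,260,210),(.13,.165),None,'pegs')
    im=D['top']['im'];a=cv2.resize(im[130:255,240:440],None,fx=4,fy=4,interpolation=cv2.INTER_CUBIC);save(a,'crop_pen.png')
    b=cv2.resize(im[120:270,140:300],None,fx=4,fy=4,interpolation=cv2.INTER_CUBIC);save(b,'crop_rack.png')
    W=D['top']['W']
    for u,v in((384,194),(350,171),(325,171),(418,160),(425,229),(382,222),(310,199),(298,208),(320,184)):print(u,v,W[v,u].round(3))
E
python3 m.py
```

```text
plate top 7323 mean [ 0.5646 -0.1355  0.1083] min [ 0.463 -0.265  0.085] max [0.669 0.01  0.124] rect [ 564.8 -125.1] [198.8 274.4] 2.4
plate+ top 5372 mean [ 0.5669 -0.1485  0.1112] min [ 0.463 -0.265  0.108] max [0.669 0.01  0.124] rect [ 564.4 -126.3] [198.2 270.7] 2.5
housing top 1644 mean [0.5442 0.0188 0.0878] min [ 0.492 -0.045  0.08 ] max [0.603 0.089 0.094] rect [547.2  20.7] [110.4 132.1] 2.5
handle top 48 mean [ 0.4883 -0.1438  0.1529] min [ 0.481 -0.154  0.132] max [ 0.497 -0.136  0.161] rect [ 488.3 -144.7] [17.6 15.7] 85.8
handle side 68 mean [ 0.4889 -0.1378  0.1393] min [ 0.482 -0.147  0.12 ] max [ 0.496 -0.133  0.157] rect [ 489.5 -139.7] [12.4 12.9] 25.1
knobbar top 73 mean [0.5408 0.034  0.1603] min [0.524 0.029 0.126] max [0.566 0.042 0.167] rect [544.6  34.6] [41.5 12.8] 5.8
knobbar side 257 mean [0.5455 0.0397 0.1474] min [0.524 0.029 0.127] max [0.566 0.044 0.163] rect [545.4  37.4] [42. 14.] 6.8
knobbar top few 0
knobbar side 6 mean [0.5247 0.038  0.1499] min [0.524 0.036 0.143] max [0.525 0.039 0.156] rect [524.7  37.4] [0.3 3.6] 6.7
gyro top 320 mean [0.4535
[... 1078 characters left out ...]
255 0.173] rect [637.4 231.3] [41.  68.4] 36.7
rimB side 557 mean [0.6229 0.2388 0.1463] min [0.601 0.207 0.099] max [0.655 0.259 0.169] rect [627.3 227.9] [20.7 66.2] 37.5
rackbase top 2548 mean [0.664  0.3334 0.0076] min [0.571 0.179 0.002] max [0.754 0.49  0.019] rect [662.4 334.6] [182.3 309.3] 0.4
pegs top 671 mean [0.5976 0.3097 0.1501] min [0.53  0.192 0.13 ] max [0.671 0.421 0.165] rect [600.4 309.6] [ 77.1 248.9] 23.1
384 194 [ 0.561 -0.154  0.11 ]
350 171 [ 0.621 -0.067  0.106]
325 171 [ 0.62  -0.003  0.109]
418 160 [ 0.649 -0.242  0.117]
425 229 [ 0.472 -0.257  0.116]
382 222 [ 0.486 -0.143  0.156]
310 199 [0.541 0.034 0.16 ]
298 208 [0.523 0.065 0.113]
320 184 [0.584 0.01  0.123]
```

View pics/crop_pen.png

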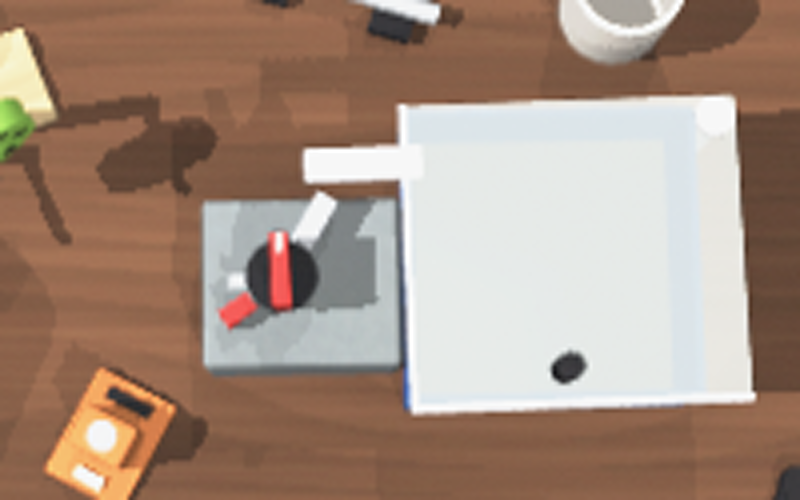

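View pics/crop_rack.png

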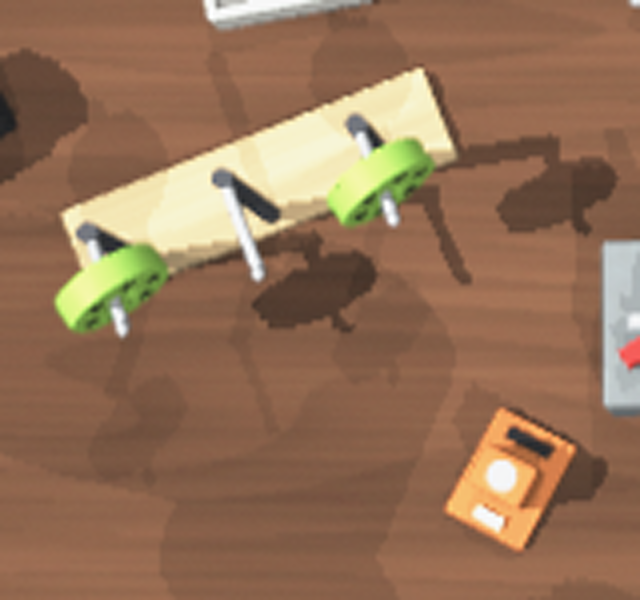

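```bash
cat >> h.py <<'E'
def go(p,yaw,z=(0,0,-1)):
    """slide/dr from the present pose to grasp point p, tool y at world angle yaw (deg), tool z along z"""
    s=read_state();R0=R.from_rotvec(s['orientation']);t=np.radians(yaw)
    z=np.array(z,float);z/=np.linalg.norm(z);y=np.array([np.cos(t),np.sin(t),0]);y-=z*(y@z);y/=np.linalg.norm(y)
    R1=R.from_matrix(np.column_stack([np.cross(y,z),y,z]))
    T=np.array(p)-.167*z
    print('slide',(R0.inv().apply(T-s['tool_pos'])*1000).round(1),'dr',(R0.inv()*R1).as_rotvec().round(3))
def where():
    s=read_state();Rm=R.from_rotvec(s['orientation']).as_matrix();g=s['tool_pos']+.167*Rm[:,2]
    print('t',round(s['t'],2),'grasp',g.round(4),'yaw',np.degrees(np.arctan2(Rm[1,1],Rm[0,1])).round(1),'z',Rm[:,2].round(3),'F',s['force'].round(1),'open',round(s['opening'],4),'gf',round(s['gripper_force'],1),'q',s['q'].round(2))
E
python3 -c "
from h import *
where();go((.545,.036,.25),-84)"
```

```text
t 0.1 grasp [0.1736 0.5739 0.2368] yaw 73.2 z [-0.001 -0.002 -1.   ] F [-0.1 -0.9 -0.8] open 0.093 gf 0.0 q [ 1.19  0.13  1.49 -0.    1.52 -0.09]
slide [-511.3 -407.5  -12.6] dr [-1.000e-03  2.000e-03  2.743e+00]
```

servo_tool(increments=[{"slide": [-80,-64,-13],"dr": [0,0,0.14],"jaw": 0.5},{"slide": [-511,-407,-13],"dr": [0,0,2.74],"jaw": 0.5},{"slide": [-511,-407,-13],"dr": [0,0,2.74],"jaw": 0.5},{"slide": [-511,-407,-13],"dr": [0,0,2.74],"jaw": 0.5},{"slide": [-511,-407,-13],"dr": [0,0,2.74],"jaw": 0.5},{"slide": [-511,-407,-13],"dr": [0,0,2.74],"jaw": 0.5},{"slide": [-511,-407,-13],"dr": [0,0,2.74],"jaw": 0.5},{"slide": [-511,-407,-13],"dr": [0,0,2.74],"jaw": 0.5},{"slide": [-511,-407,-13],"dr": [0,0,2.74],"jaw": 0.5},{"slide": [-511,-407,-13],"dr": [0,0,2.74],"jaw": 0.5},{"slide": [-511,-407,-13],"dr": [0,0,2.74],"jaw": 0.5},{"slide": [-511,-407,-13],"dr": [0,0,2.74],"jaw": 0.5},{"slide": [-511,-407,-13],"dr": [0,0,2.74],"jaw": 0.5},{"slide": [-511,-407,-13],"dr": [0,0,2.74],"jaw": 0.5},{"slide": [-511,-407,-13],"dr": [0,0,2.74],"jaw": 0.5},{"slide": [-511,-407,-13],"dr": [0,0,2.74],"jaw": 0.5},{"slide": [-511,-407,-13],"dr": [0,0,2.74],"jaw": 0.5},{"slide": [-511,-407,-13],"dr": [0,0,2.74],"jaw": 0.5},{"slide": [-511,-407,-13],"dr": [0,0,2.74],"jaw": 0.5},{"slide": [-511,-407,-13],"dr": [0,0,2.74],"jaw": 0.5}], force=30)

```text
t: 2.1
tool_pos: [0.5449, 0.0368, 0.4173]
orientation: [-3.137, -0.168, 0.001]
force: [-0.9, 0.7, -0.4]
opening: 0.0467
gripper_force: 0.0
```

```bash
python3 -c "
from h import *
where();go((.545,.036,.150),-84)"
```

```text
t 2.1 grasp [0.5447 0.0368 0.2503] yaw -83.9 z [-0.001  0.    -1.   ] F [-0.9  0.7 -0.4] open 0.0467 gf 0.0 q [-0.03 -0.02  1.62 -0.    1.54  1.44]
slide [1.000e-01 8.000e-01 1.003e+02] dr [-0.     0.001  0.002]
```

servo_tool(increments=[{"slide": [0,1,30],"dr": [0,0,0],"jaw": 0.5},{"slide": [0,1,60],"dr": [0,0,0],"jaw": 0.5},{"slide": [0,1,80],"dr": [0,0,0],"jaw": 0.5},{"slide": [0,1,90],"dr": [0,0,0],"jaw": 0.5},{"slide": [0,1,100],"dr": [0,0,0],"jaw": 0.5},{"slide": [0,1,100],"dr": [0,0,0],"jaw": 1},{"slide": [0,1,100],"dr": [0,0,0],"jaw": 1},{"slide": [0,1,100],"dr": [0,0,0],"jaw": 1},{"slide": [0,1,100],"dr": [0,0,0],"jaw": 1},{"slide": [0,1,100],"dr": [0,0,0],"jaw": 1},{"slide": [0,1,100],"dr": [0,0,0],"jaw": 1},{"slide": [0,1,100],"dr": [0,0,0],"jaw": 1}], force=40)

```text
t: 3.3
tool_pos: [0.5453, 0.0358, 0.3185]
orientation: [3.137, 0.169, 0.002]
force: [0.2, 0.6, 4.3]
opening: 0.0114
gripper_force: 39.7
```

```bash
python3 -c "
from h import *
where();print(read_state()['wrist_torque'])"
```

```text
t 3.3 grasp [0.5456 0.0358 0.1515] yaw -83.8 z [ 0.001  0.    -1.   ] F [0.2 0.6 4.3] open 0.0114 gf 39.7 q [-0.03  0.04  1.74  0.    1.36  1.43]
[0.06692847 0.14067872 0.00675566]
```

servo_tool(increments=[{"slide": [0,0,3],"dr": [0,0,0],"jaw": 1},{"slide": [0,0,6],"dr": [0,0,0],"jaw": 1},{"slide": [0,0,9],"dr": [0,0,0],"jaw": 1},{"slide": [0,0,10.5],"dr": [0,0,0],"jaw": 1},{"slide": [0,0,10.5],"dr": [0,0,0],"jaw": 1},{"slide": [0,0,10.5],"dr": [0,0,0],"jaw": 1}], force=40)

```text
t: 3.9
tool_pos: [0.5455, 0.0358, 0.3085]
orientation: [3.137, 0.169, 0.003]
force: [-2.2, -0.4, 11.0]
opening: 0.0118
gripper_force: 39.7
```

```bash
python3 -c "
from h import *
where();print(read_state()['wrist_torque'])"
```

```text
t 3.9 grasp [0.5458 0.0358 0.1415] yaw -83.8 z [ 0.002  0.    -1.   ] F [-2.2 -0.4 11. ] open 0.0118 gf 39.7 q [-0.03  0.05  1.75  0.    1.34  1.43]
[ 0.14218697  0.67454264 -0.02819018]
```

servo_tool(increments=[{"slide": [0,0,0.5],"dr": [0,0,-0.1],"jaw": 1},{"slide": [0,0,0.5],"dr": [0,0,-0.2],"jaw": 1},{"slide": [0,0,0.5],"dr": [0,0,-0.3],"jaw": 1},{"slide": [0,0,0.5],"dr": [0,0,-0.4],"jaw": 1},{"slide": [0,0,0.5],"dr": [0,0,-0.5],"jaw": 1},{"slide": [0,0,0.5],"dr": [0,0,-0.6],"jaw": 1},{"slide": [0,0,0.5],"dr": [0,0,-0.7],"jaw": 1},{"slide": [0,0,0.5],"dr": [0,0,-0.8],"jaw": 1},{"slide": [0,0,0.5],"dr": [0,0,-0.9],"jaw": 1},{"slide": [0,0,0.5],"dr": [0,0,-1.0],"jaw": 1},{"slide": [0,0,0.5],"dr": [0,0,-1.1],"jaw": 1},{"slide": [0,0,0.5],"dr": [0,0,-1.2],"jaw": 1},{"slide": [0,0,0.5],"dr": [0,0,-1.27],"jaw": 1},{"slide": [0,0,0.5],"dr": [0,0,-1.27],"jaw": 1},{"slide": [0,0,0.5],"dr": [0,0,-1.27],"jaw": 1}], force=40)

```text
t: 5.4
tool_pos: [0.5455, 0.0359, 0.3084]
orientation: [2.424, 1.997, 0.002]
force: [-3.2, 1.1, 13.8]
opening: 0.0115
gripper_force: 39.8
```

```bash
python3 -c "
from h import *
where();print(read_state()['wrist_torque'])"
```

```text
t 5.4 grasp [0.5458 0.0359 0.1414] yaw -11.0 z [ 0.002  0.    -1.   ] F [-3.2  1.1 13.8] open 0.0115 gf 39.8 q [-0.03  0.05  1.75  0.    1.34  0.16]
[ 0.15447905  0.98916963 -0.01751397]
```

servo_tool(increments=[{"slide": [0,0,-5],"dr": [0,0,0],"jaw": 1},{"slide": [0,0,-10],"dr": [0,0,0],"jaw": 1},{"slide": [0,0,-10],"dr": [0,0,0],"jaw": 1},{"slide": [0,0,-10],"dr": [0,0,0],"jaw": 0.5},{"slide": [0,0,-10],"dr": [0,0,0],"jaw": 0.5},{"slide": [0,0,-10],"dr": [0,0,0],"jaw": 0.5},{"slide": [0,0,-30],"dr": [0,0,0],"jaw": 0.5},{"slide": [0,0,-60],"dr": [0,0,0],"jaw": 0.5},{"slide": [0,0,-90],"dr": [0,0,0],"jaw": 0.5},{"slide": [0,0,-110],"dr": [0,0,0],"jaw": 0.5},{"slide": [0,0,-110],"dr": [0,0,0],"jaw": 0.5}], force=40)

```text
t: 6.5
tool_pos: [0.5458, 0.0357, 0.4202]
orientation: [2.422, 1.995, 0.007]
force: [-1.0, -0.5, -1.1]
opening: 0.0464
gripper_force: 0.0
```

```bash
cat > k.py <<'E'
from h import *
import m
for n in('top','side'):
    im,d,W=cam(n);m.D[n]=dict(im=im,W=W)
    b=(280,180,335,220) if n=='top' else (300,190,345,225)
    m.seg(n,b,(.125,.175),m.RED,'knobbar')
    b=(240,210,300,270) if n=='top' else (325,255,390,315)
    m.seg(n,b,(.05,.07),m.OR,'gyrotop')
    m.seg(n,(310,140,470,330) if n=='top' else (280,130,400,220),(.132,.165),((0,0,0),(180,255,60)),'handle')
E
python3 k.py;python3 -c "
from h import *
where();h=np.array([.489,-.1425]);g=np.array([.6505,-.242]);print(h-g)
go((.489,-.1415,.26),-70)"
```

```text
knobbar top few 0
gyrotop top 7 mean [0.4493 0.1322 0.0574] min [0.444 0.13  0.053] max [0.454 0.133 0.065] rect [449.  131.4] [10.5  3.7] 2.8
handle top 27 mean [ 0.4878 -0.1416  0.1527] min [ 0.481 -0.148  0.132] max [ 0.493 -0.136  0.158] rect [ 488.2 -142. ] [11.9 12.5] 46.0
knobbar side 148 mean [0.5462 0.0449 0.1489] min [0.538 0.015 0.126] max [0.561 0.06  0.164] rect [547.7  38. ] [23.2 43.8] 7.9
gyrotop side 176 mean [0.4467 0.1598 0.0578] min [0.427 0.133 0.05 ] max [0.468 0.178 0.062] rect [446.7 154.9] [40.5 30.9] 61.7
handle side 47 mean [ 0.4888 -0.138   0.1461] min [ 0.483 -0.149  0.132] max [ 0.495 -0.133  0.157] rect [ 489.9 -141.2] [12.2 14.7] 18.6
t 6.6 grasp [0.5451 0.0357 0.2492] yaw -11.1 z [-0. -0. -1.] F [-0.2 -0.  -0.5] open 0.046 gf 0.0 q [-0.03 -0.02  1.62 -0.    1.54  0.16]
[-0.1615  0.0995]
slide [-184.7  -21.   -10.8] dr [-0.     0.     1.029]
```

```bash
python3 -c "
from h import *
where();go((.489,-.1415,.25),-122);go((.489,-.1415,.137),-122)"
```

```text
t 6.6 grasp [0.5451 0.0357 0.2492] yaw -11.1 z [-0. -0. -1.] F [-0.2 -0.  -0.5] open 0.046 gf 0.0 q [-0.03 -0.02  1.62 -0.    1.54  0.16]
slide [-184.7  -21.    -0.8] dr [0.    0.    1.936]
slide [-184.7  -21.   112.2] dr [0.    0.    1.936]
```

servo_tool(increments=[{"slide": [-185,-21,0],"dr": [0,0,1.936],"jaw": 0.5},{"slide": [-185,-21,0],"dr": [0,0,1.936],"jaw": 0.5},{"slide": [-185,-21,0],"dr": [0,0,1.936],"jaw": 0.5},{"slide": [-185,-21,0],"dr": [0,0,1.936],"jaw": 0.5},{"slide": [-185,-21,0],"dr": [0,0,1.936],"jaw": 0.5},{"slide": [-185,-21,0],"dr": [0,0,1.936],"jaw": 0.5},{"slide": [-185,-21,0],"dr": [0,0,1.936],"jaw": 0.5},{"slide": [-185,-21,0],"dr": [0,0,1.936],"jaw": 0.5},{"slide": [-185,-21,0],"dr": [0,0,1.936],"jaw": 0.5},{"slide": [-185,-21,0],"dr": [0,0,1.936],"jaw": 0.5},{"slide": [-185,-21,0],"dr": [0,0,1.936],"jaw": 0.5},{"slide": [-185,-21,0],"dr": [0,0,1.936],"jaw": 0.5},{"slide": [-185,-21,0],"dr": [0,0,1.936],"jaw": 0.5},{"slide": [-185,-21,0],"dr": [0,0,1.936],"jaw": 0.5},{"slide": [-185,-21,40],"dr": [0,0,1.936],"jaw": 0.5},{"slide": [-185,-21,80],"dr": [0,0,1.936],"jaw": 0.5},{"slide": [-185,-21,100],"dr": [0,0,1.936],"jaw": 0.5},{"slide": [-185,-21,112],"dr": [0,0,1.936],"jaw": 0.5},{"slide": [-185,-21,112],"dr": [0,0,1.936],"jaw": 0.5}])

```text
t: 8.5
tool_pos: [0.4881, -0.1414, 0.3022]
orientation: [-3.021, 0.862, 0.007]
force: [-0.5, 0.8, 0.5]
opening: 0.0463
gripper_force: 0.0
```

servo_tool(increments=[{"slide": [0,0,0],"dr": [0,0,0],"jaw": 1},{"slide": [0,0,0],"dr": [0,0,0],"jaw": 1},{"slide": [0,0,0],"dr": [0,0,0],"jaw": 1},{"slide": [0,0,0],"dr": [0,0,0],"jaw": 1},{"slide": [0,0,0],"dr": [0,0,0],"jaw": 1}], force=15)

```text
t: 9.0
tool_pos: [0.4893, -0.1419, 0.3057]
orientation: [3.02, -0.865, 0.003]
force: [-0.6, -0.6, 3.4]
opening: 0.0176
gripper_force: 15.0
```

```bash
cat > arc.py <<'E'
# rows of an arc of the grasp point about the hinge, turning with it, in tool axes
from h import *
import sys
hx,hy,tot,n=map(float,sys.argv[1:5]);n=int(n)
where();s=read_state();R0=R.from_rotvec(s['orientation'])
c=np.array([hx,hy]);p=s['tool_pos'][:2]-c
print('radius',np.hypot(*p))
for i in range(1,n+1):
    a=tot*i/n;q=np.array([[np.cos(a),-np.sin(a)],[np.sin(a),np.cos(a)]])@p
    print(R0.inv().apply(np.r_[q-p,0]*1000).round(0),round(-a,3))
E
python3 arc.py .6505 -.243 1.62 20
```

```text
t 9.0 grasp [ 0.4896 -0.142   0.1387] yaw -122.0 z [ 0.002 -0.001 -1.   ] F [-0.6 -0.6  3.4] open 0.0176 gf 15.0 q [-0.38 -0.05  1.85 -0.    1.33  1.75]
radius 0.19025753010406843
[ 1. 15. -0.] -0.081
[ 2. 31. -0.] -0.162
[ 5. 46. -0.] -0.243
[10. 61.  0.] -0.324
[15. 75.  0.] -0.405
[22. 89.  0.] -0.486
[ 30. 102.   0.] -0.567
[ 38. 115.   0.] -0.648
[ 48. 127.   0.] -0.729
[ 59. 138.   0.] -0.81
[ 70. 148.   0.] -0.891
[ 83. 157.   0.] -0.972
[ 96. 166.   0.] -1.053
[109. 173.   0.] -1.134
[124. 179.   0.] -1.215
[138. 183.   0.] -1.296
[153. 187.   0.] -1.377
[168. 189.   0.] -1.458
[184. 191.   0.] -1.539
[199. 190.   0.] -1.62
```

servo_tool(increments=[{"slide": [1,15,0],"dr": [0,0,-0.081],"jaw": 1},{"slide": [2,31,0],"dr": [0,0,-0.162],"jaw": 1},{"slide": [5,46,0],"dr": [0,0,-0.243],"jaw": 1},{"slide": [10,61,0],"dr": [0,0,-0.324],"jaw": 1},{"slide": [10,61,0],"dr": [0,0,-0.324],"jaw": 1}])

```text
t: 9.5
tool_pos: [0.4655, -0.2004, 0.3057]
orientation: [3.119, -0.365, 0.005]
force: [4.4, -0.1, 2.6]
opening: 0.0179
gripper_force: 15.0
```

```bash
python3 arc.py .6505 -.243 1.296 18
```

```text
t 9.5 grasp [ 0.4659 -0.2007  0.1387] yaw -103.3 z [ 0.003 -0.002 -1.   ] F [ 4.4 -0.1  2.6] open 0.0179 gf 15.0 q [-0.51 -0.05  1.86 -0.    1.33  1.3 ]
radius 0.1898664700051804
[ 1. 14.  0.] -0.072
[ 2. 27.  0.] -0.144
[ 5. 41.  0.] -0.216
[ 8. 54.  0.] -0.288
[13. 67.  0.] -0.36
[18. 79.  0.] -0.432
[24. 92.  0.] -0.504
[ 31. 103.   0.] -0.576
[ 39. 114.   0.] -0.648
[ 48. 125.   0.] -0.72
[ 57. 135.   0.] -0.792
[ 68. 144.   0.] -0.864
[ 78. 152.   0.] -0.936
[ 90. 160.   0.] -1.008
[101. 167.   0.] -1.08
[114. 173.   1.] -1.152
[127. 178.   1.] -1.224
[140. 182.   1.] -1.296
```

servo_tool(increments=[{"slide": [1,14,0],"dr": [0,0,-0.072],"jaw": 1},{"slide": [2,27,0],"dr": [0,0,-0.144],"jaw": 1},{"slide": [5,41,0],"dr": [0,0,-0.216],"jaw": 1},{"slide": [8,54,0],"dr": [0,0,-0.288],"jaw": 1},{"slide": [13,67,0],"dr": [0,0,-0.36],"jaw": 1},{"slide": [18,79,0],"dr": [0,0,-0.432],"jaw": 1},{"slide": [24,92,0],"dr": [0,0,-0.504],"jaw": 1},{"slide": [31,103,0],"dr": [0,0,-0.576],"jaw": 1},{"slide": [39,114,0],"dr": [0,0,-0.648],"jaw": 1},{"slide": [48,125,0],"dr": [0,0,-0.72],"jaw": 1},{"slide": [57,135,0],"dr": [0,0,-0.792],"jaw": 1},{"slide": [68,144,0],"dr": [0,0,-0.864],"jaw": 1},{"slide": [78,152,0],"dr": [0,0,-0.936],"jaw": 1},{"slide": [90,160,0],"dr": [0,0,-1.008],"jaw": 1},{"slide": [101,167,0],"dr": [0,0,-1.08],"jaw": 1},{"slide": [114,173,0],"dr": [0,0,-1.152],"jaw": 1},{"slide": [127,178,0],"dr": [0,0,-1.224],"jaw": 1},{"slide": [140,182,0],"dr": [0,0,-1.296],"jaw": 1},{"slide": [140,182,0],"dr": [0,0,-1.296],"jaw": 1}])

```text
t: 11.4
tool_pos: [0.5604, -0.4087, 0.3058]
orientation: [2.707, 1.591, 0.001]
force: [-0.0, -0.5, 6.4]
opening: 0.0176
gripper_force: 15.0
```

servo_tool(increments=[{"slide": [0,0,0],"dr": [0,0,0],"jaw": 0.4},{"slide": [0,0,0],"dr": [0,0,0],"jaw": 0.4},{"slide": [0,0,0],"dr": [0,0,0],"jaw": 0.4},{"slide": [0,0,-30],"dr": [0,0,0],"jaw": 0.4},{"slide": [0,0,-70],"dr": [0,0,0],"jaw": 0.4},{"slide": [0,0,-110],"dr": [0,0,0],"jaw": 0.4},{"slide": [0,0,-120],"dr": [0,0,0],"jaw": 0.4}])

```text
t: 12.1
tool_pos: [0.5594, -0.4086, 0.4313]
orientation: [2.703, 1.586, 0.004]
force: [1.1, -0.2, 0.8]
opening: 0.0556
gripper_force: 0.0
```

```bash
cat > k2.py <<'E'
from h import *
import m
for n in('top','side'):
    im,d,W=cam(n);m.D[n]=dict(im=im,W=W);save(im,n+'_k2.png')
    m.seg(n,(310,140,520,330) if n=='top' else (280,100,460,220),(.13,.165),((0,0,0),(180,255,60)),'handle')
    b=(240,200,310,290) if n=='top' else (315,245,410,325)
    m.seg(n,b,(.05,.07),m.OR,'gyrotop')
    b=[(145,170,192,215),(215,140,255,185)] if n=='top' else [(265,310,310,375),(250,240,285,285)]
    for i in b: m.seg(n,i,(.05,.2),m.GR,'rim')
where()
E
python3 k2.py
```

```text
handle top 48 mean [ 0.5567 -0.3529  0.1482] min [ 0.529 -0.416  0.13 ] max [0.565 0.029 0.16 ] rect [ 546.9 -193.3] [445.6  35.5] 90.0
gyrotop top 105 mean [0.4485 0.1519 0.0591] min [0.428 0.131 0.051] max [0.467 0.175 0.066] rect [447.7 153.2] [40.  29.3] 63.9
rim top 325 mean [0.5602 0.3864 0.1495] min [0.533 0.358 0.087] max [0.595 0.422 0.174] rect [569.4 397.7] [42.5 69.3] 36.6
rim top 312 mean [0.6277 0.2225 0.1511] min [0.603 0.192 0.088] max [0.662 0.256 0.172] rect [637.2 231.5] [41.8 68.3] 38.4
handle side 42 mean [ 0.5606 -0.4038  0.1439] min [ 0.553 -0.413  0.131] max [ 0.568 -0.396  0.156] rect [ 560.5 -404.6] [13.6 14. ] 40.6
gyrotop side 177 mean [0.4468 0.1596 0.058 ] min [0.427 0.131 0.05 ] max [0.468 0.177 0.062] rect [446.4 154.6] [40.1 30.6] 59.1
rim side 875 mean [0.555  0.4031 0.1495] min [0.531 0.367 0.099] max [0.587 0.425 0.17 ] rect [560.1 394. ] [22.5 68.3] 39.9
rim side 557 mean [0.6229 0.2388 0.1463] min [0.6   0.206 0.099] max [0.655 0.259 0.169] rect [627.5 227.7] [20.7 67.6] 37.1
t 12.2 grasp [ 0.5599 -0.409   0.2609] yaw -29.2 z [ 0.004 -0.003 -1.   ] F [-0.1 -0.5 -0.3] open 0.0564 gf 0.0 q [-0.7   0.37  1.16 -0.    1.6  -0.2 ]
```

View pics/top_k2.png

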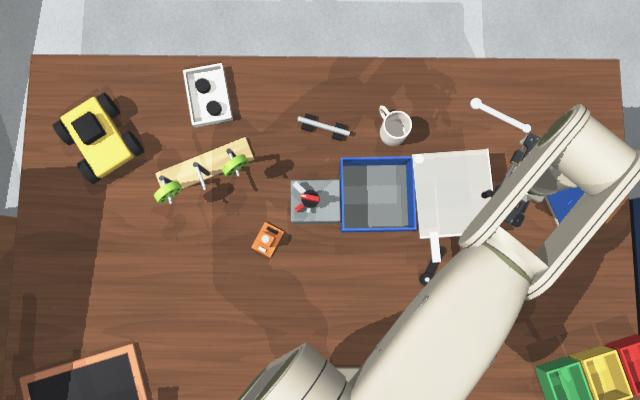

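```bash
cat > r.py <<'E'
from h import *
import m
for n in('top','side'):
    im,d,W=cam(n);m.D[n]=dict(im=im,W=W)
    b=[(145,170,192,215),(215,140,255,185)] if n=='top' else [(265,310,310,375),(250,240,285,285)]
    for i in b:
        P=m.seg(n,i,(.145,.2),m.GR,'rimtop')
        q=P[:,:2]-P[:,:2].mean(0);w,v=np.linalg.eigh(q.T@q);print('   long dir',np.degrees(np.arctan2(v[1,1],v[0,1])).round(1))
P=m.seg('top',(150,130,260,200),(.004,.018),((8,30,150),(30,130,255)),'base')
q=P[:,:2]-np.median(P[:,:2],0);P=P[np.hypot(*q.T)<.14];r=cv2.minAreaRect((P[:,:2]*1000).astype(np.float32));print(r)
m.seg('top',(335,145,420,240),(.09,.11),((100,150,60),(130,255,255)),'penwall')
m.seg('top',(335,145,420,240),(-.01,.02),None,'penfloor')
E
python3 r.py
```

```text
rimtop top 219 mean [0.5616 0.3875 0.16  ] min [0.535 0.36  0.146] max [0.586 0.421 0.172] rect [561.3 391. ] [21.6 65.1] 36.2
   long dir 127.6
rimtop top 226 mean [0.629  0.2234 0.1607] min [0.604 0.195 0.146] max [0.654 0.255 0.172] rect [630.9 226.3] [27.6 64.3] 42.2
   long dir 126.1
rimtop side 573 mean [0.5551 0.4007 0.1604] min [0.533 0.366 0.145] max [0.584 0.422 0.169] rect [558.1 394. ] [20.8 61.4] 36.9
   long dir 130.3
rimtop side 326 mean [0.6232 0.2363 0.1596] min [0.602 0.208 0.145] max [0.653 0.258 0.17 ] rect [627.3 228.1] [20.7 60.8] 37.5
   long dir 132.6
base top 1661 mean [0.6564 0.3328 0.0102] min [0.573 0.2   0.004] max [0.733 0.478 0.018] rect [652.5 339.4] [156.6 280. ] 0.9
((652.5921630859375, 333.2081604003906), (156.6462860107422, 267.7344970703125), 0.8718346953392029)
penwall top 498 mean [ 0.5607 -0.1394  0.0991] min [ 0.469 -0.237  0.09 ] max [ 0.66  -0.044  0.106] rect [ 565.3 -140. ] [188.8 190.2] 1.4
penfloor top 5997 mean [ 0.5774 -0.1422  0.0045] min [ 0.449 -0.268 -0.009] max [ 0.716 -0.031  0.02 ] rect [ 582.5 -149.9] [265.9 237.2] 0.2
```

```bash
cat > f.py <<'E'
from h import *
import m
from scipy.optimize import least_squares
def fit(P,x0):
    def f(x):
        c,s=np.cos(x[2]),np.sin(x[2]);d=P-np.array([x[0],x[1],.133])
        a=abs(d[:,0]*c+d[:,1]*s)-.010;r=np.hypot(-d[:,0]*s+d[:,1]*c,d[:,2])
        b=np.maximum(r-.035,.012-r)
        return np.where((a>0)|(b>0),np.hypot(np.maximum(a,0),np.maximum(b,0)),np.maximum(a,b))
    return least_squares(f,x0,loss='soft_l1',f_scale=.002)
S={}
for n in('top','side'):
    im,d,W=cam(n);m.D[n]=dict(im=im,W=W)
    b=[(145,170,192,215),(215,140,255,185)] if n=='top' else [(265,310,310,375),(250,240,285,285)]
    for k,i in enumerate(b): S[n,k]=m.seg(n,i,(.09,.175),m.GR,'rim')
for k,c in enumerate([(.5595,.3925),(.629,.228)]):
    for n,P in(('top',S['top',k]),('side',S['side',k]),('both',np.vstack([S['top',k],S['side',k]]))):
        for y in(20,38):
            r=fit(P,[*c,np.radians(y)]);print(k,n,y,(r.x[:2]*1000).round(1),np.degrees(r.x[2]).round(1),r.cost*1e6/len(P))
im=m.D['side']['im'];save(cv2.resize(im[230:390,220:330],None,fx=3.7,fy=3.7,interpolation=cv2.INTER_CUBIC),'crop_s.png')
E
python3 f.py|grep -v rim
```

```text
0 top 20 [561.4 391.7] 37.1 0.821704858722129
0 top 38 [561.4 391.7] 37.1 0.8217048587221003
0 side 20 [559.7 391.5] 37.0 0.248792857818992
0 side 38 [559.7 391.5] 37.0 0.24879285781899108
0 both 20 [560.1 391.7] 37.4 0.4717374574713878
0 both 38 [560.1 391.7] 37.4 0.47173745747099244
1 top 20 [630.1 225.7] 37.0 0.9027181995847059
1 top 38 [630.1 225.7] 37.0 0.9027181995839991
1 side 20 [628.8 225.2] 37.0 0.27875171559468437
1 side 38 [628.8 225.2] 37.0 0.2787517155946838
1 both 20 [629.2 225.4] 37.2 0.555657682481617
1 both 38 [629.2 225.4] 37.2 0.5556576824824163
```

View pics/crop_s.png

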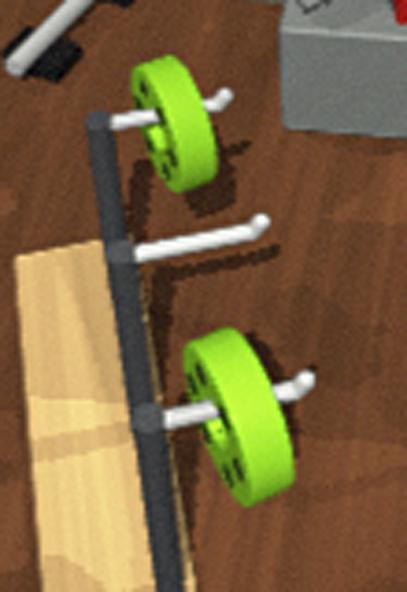

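```bash
python3 -c "
from h import *
where();go((.560,.3915,.26),-52.8)"
```

```text
t 12.4 grasp [ 0.5581 -0.4076  0.2547] yaw -29.2 z [-0.003  0.003 -1.   ] F [ 0.1 -0.3 -0.5] open 0.0555 gf 0.0 q [-0.7   0.38  1.17 -0.    1.6  -0.2 ]
slide [ 698.7 -388.7   -3. ] dr [-0.004  0.     0.412]
```

servo_tool(increments=[{"slide": [35,-19,-3],"dr": [0,0,0.1],"jaw": 0},{"slide": [699,-389,-3],"dr": [0,0,0.412],"jaw": 0},{"slide": [699,-389,-3],"dr": [0,0,0.412],"jaw": 0},{"slide": [699,-389,-3],"dr": [0,0,0.412],"jaw": 0},{"slide": [699,-389,-3],"dr": [0,0,0.412],"jaw": 0},{"slide": [699,-389,-3],"dr": [0,0,0.412],"jaw": 0},{"slide": [699,-389,-3],"dr": [0,0,0.412],"jaw": 0},{"slide": [699,-389,-3],"dr": [0,0,0.412],"jaw": 0},{"slide": [699,-389,-3],"dr": [0,0,0.412],"jaw": 0},{"slide": [699,-389,-3],"dr": [0,0,0.412],"jaw": 0},{"slide": [699,-389,-3],"dr": [0,0,0.412],"jaw": 0},{"slide": [699,-389,-3],"dr": [0,0,0.412],"jaw": 0},{"slide": [699,-389,-3],"dr": [0,0,0.412],"jaw": 0},{"slide": [699,-389,-3],"dr": [0,0,0.412],"jaw": 0},{"slide": [699,-389,-3],"dr": [0,0,0.412],"jaw": 0},{"slide": [699,-389,-3],"dr": [0,0,0.412],"jaw": 0},{"slide": [699,-389,-3],"dr": [0,0,0.412],"jaw": 0},{"slide": [699,-389,-3],"dr": [0,0,0.412],"jaw": 0},{"slide": [699,-389,-3],"dr": [0,0,0.412],"jaw": 0},{"slide": [699,-389,-3],"dr": [0,0,0.412],"jaw": 0}])

```text
t: 14.4
tool_pos: [0.5605, 0.39, 0.4273]
orientation: [2.978, 1.0, -0.001]
force: [-1.0, -0.4, 0.2]
opening: 0.0927
gripper_force: 0.0
```

```bash
python3 -c "
from h import *
where();go((.560,.3915,.133),-52.8)"
```

```text
t 14.4 grasp [0.5604 0.3898 0.2603] yaw -52.9 z [-0.001 -0.001 -1.   ] F [-1.  -0.4  0.2] open 0.0927 gf 0.0 q [ 0.53  0.35  1.19 -0.    1.6   1.46]
slide [  0.7  -1.6 127.3] dr [ 0.     0.001 -0.001]
```

servo_tool(increments=[{"slide": [1,-1,40],"dr": [0,0,0],"jaw": 0},{"slide": [1,-1,80],"dr": [0,0,0],"jaw": 0},{"slide": [1,-1,105],"dr": [0,0,0],"jaw": 0},{"slide": [1,-1,120],"dr": [0,0,0],"jaw": 0},{"slide": [1,-1,127],"dr": [0,0,0],"jaw": 0},{"slide": [1,-1,127],"dr": [0,0,0],"jaw": 0},{"slide": [1,-1,127],"dr": [0,0,0],"jaw": 1},{"slide": [1,-1,127],"dr": [0,0,0],"jaw": 1},{"slide": [1,-1,127],"dr": [0,0,0],"jaw": 1},{"slide": [1,-1,127],"dr": [0,0,0],"jaw": 1},{"slide": [1,-1,127],"dr": [0,0,0],"jaw": 1},{"slide": [1,-1,127],"dr": [0,0,0],"jaw": 1}], force=30)

```text
t: 15.6
tool_pos: [0.5605, 0.3933, 0.3018]
orientation: [-2.977, -1.003, -0.003]
force: [0.1, 0.4, 6.1]
opening: 0.0687
gripper_force: 30.0
```

```bash
python3 -c "
from h import *
where();s=read_state();R0=R.from_rotvec(s['orientation']);print(R0.inv().apply([-75*.923,-75*.384,0]).round(1))"
```

```text
t 15.6 grasp [0.5607 0.3935 0.1348] yaw -52.8 z [ 0.001  0.001 -1.   ] F [0.1 0.4 6.1] open 0.0687 gf 30.0 q [0.54 0.42 1.34 0.   1.38 1.46]
[-72.5 -19.   -0.1]
```

servo_tool(increments=[{"slide": [0,0,-4],"dr": [0,0,0],"jaw": 1},{"slide": [0,0,-8],"dr": [0,0,0],"jaw": 1},{"slide": [0,0,-10],"dr": [0,0,0],"jaw": 1},{"slide": [0,0,-10],"dr": [0,0,0],"jaw": 1},{"slide": [0,0,-10],"dr": [0,0,0],"jaw": 1}])

```text
t: 16.1
tool_pos: [0.5602, 0.393, 0.3106]
orientation: [2.977, 1.003, -0.0]
force: [-1.0, -0.6, -0.6]
opening: 0.0682
gripper_force: 30.0
```

```bash
python3 -c "
from h import *
where()"
```

```text
t 16.1 grasp [0.5601 0.393  0.1436] yaw -52.8 z [-0. -0. -1.] F [-1.  -0.6 -0.6] open 0.0682 gf 30.0 q [ 0.54  0.41  1.33 -0.    1.4   1.46]
```

servo_tool(increments=[{"slide": [-10,-2.5,0],"dr": [0,0,0],"jaw": 1},{"slide": [-20,-5,0],"dr": [0,0,0],"jaw": 1},{"slide": [-30,-8,0],"dr": [0,0,0],"jaw": 1},{"slide": [-40,-10.5,0],"dr": [0,0,0],"jaw": 1},{"slide": [-50,-13,0],"dr": [0,0,0],"jaw": 1},{"slide": [-60,-16,0],"dr": [0,0,0],"jaw": 1},{"slide": [-73,-19,0],"dr": [0,0,0],"jaw": 1},{"slide": [-73,-19,0],"dr": [0,0,0],"jaw": 1}])

```text
t: 16.9
tool_pos: [0.4896, 0.3637, 0.3104]
orientation: [2.977, 1.003, -0.002]
force: [0.3, -0.5, -0.8]
opening: 0.0688
gripper_force: 30.0
```

```bash
cat > pen.py <<'E'
from h import *
import sys
C=np.array([.5665,-.1400]);a=np.radians(2.2)
def pen(x,y): return C+np.array([[np.cos(a),-np.sin(a)],[np.sin(a),np.cos(a)]])@[x,y]
if __name__=='__main__':
    x,y,z,yaw=map(float,sys.argv[1:5]);where();go((*pen(x/1000,y/1000),z),yaw)
E
python3 pen.py 0 55 .26 2.2
```

```text
t 16.9 grasp [0.4894 0.3636 0.1434] yaw -52.7 z [-0.001 -0.001 -1.   ] F [ 0.3 -0.5 -0.8] open 0.0688 gf 30.0 q [0.55 0.22 1.56 0.   1.36 1.48]
slide [-212.2  402.4 -116.5] dr [-0.001  0.001 -0.959]
```

servo_tool(increments=[{"slide": [0,0,-45],"dr": [0,0,0],"jaw": 1},{"slide": [0,0,-90],"dr": [0,0,-0.1],"jaw": 1},{"slide": [-10,20,-117],"dr": [0,0,-0.2],"jaw": 1},{"slide": [-212,402,-117],"dr": [0,0,-0.959],"jaw": 1},{"slide": [-212,402,-117],"dr": [0,0,-0.959],"jaw": 1},{"slide": [-212,402,-117],"dr": [0,0,-0.959],"jaw": 1},{"slide": [-212,402,-117],"dr": [0,0,-0.959],"jaw": 1},{"slide": [-212,402,-117],"dr": [0,0,-0.959],"jaw": 1},{"slide": [-212,402,-117],"dr": [0,0,-0.959],"jaw": 1},{"slide": [-212,402,-117],"dr": [0,0,-0.959],"jaw": 1},{"slide": [-212,402,-117],"dr": [0,0,-0.959],"jaw": 1},{"slide": [-212,402,-117],"dr": [0,0,-0.959],"jaw": 1},{"slide": [-212,402,-117],"dr": [0,0,-0.959],"jaw": 1},{"slide": [-212,402,-117],"dr": [0,0,-0.959],"jaw": 1},{"slide": [-212,402,-117],"dr": [0,0,-0.959],"jaw": 1}])

```text
t: 18.4
tool_pos: [0.5652, -0.0837, 0.4276]
orientation: [-2.178, -2.263, -0.0]
force: [0.7, 0.5, -1.8]
opening: 0.0691
gripper_force: 30.0
```

```bash
python3 pen.py 0 55 .046 2.2; python3 - <<'E'
from h import *
im,d,W=cam('side');im2,_,_=cam('top')
save(np.hstack([im[60:260,250:450],im2[100:300,250:450]]).repeat(2,0).repeat(2,1),'hold.png')
E
```

```text
t 18.4 grasp [ 0.5652 -0.0836  0.2606] yaw 2.2 z [-0.     0.001 -1.   ] F [ 0.7  0.5 -1.8] open 0.0691 gf 30.0 q [-0.24  0.04  1.54  0.    1.56 -0.28]
slide [ -1.4  -0.8 214.6] dr [-0.    -0.001 -0.   ]
```

View pics/hold.png

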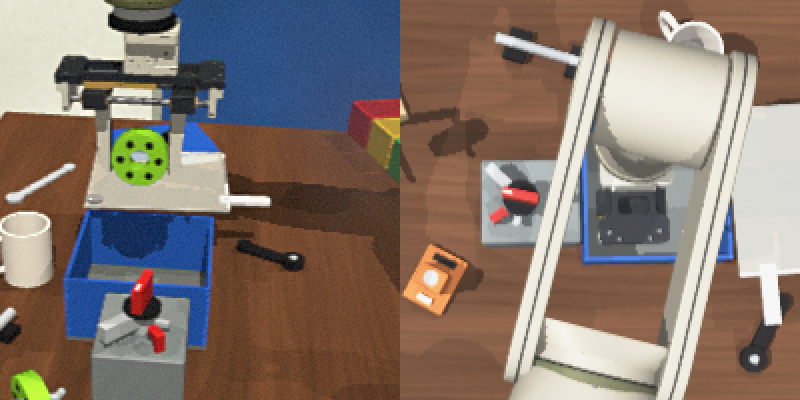

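servo_tool(increments=[{"slide": [-1,-1,45],"dr": [0,0,0],"jaw": 1},{"slide": [-1,-1,90],"dr": [0,0,0],"jaw": 1},{"slide": [-1,-1,130],"dr": [0,0,0],"jaw": 1},{"slide": [-1,-1,165],"dr": [0,0,0],"jaw": 1},{"slide": [-1,-1,190],"dr": [0,0,0],"jaw": 1},{"slide": [-1,-1,205],"dr": [0,0,0],"jaw": 1},{"slide": [-1,-1,213],"dr": [0,0,0],"jaw": 1},{"slide": [-1,-1,215],"dr": [0,0,0],"jaw": 1},{"slide": [-1,-1,215],"dr": [0,0,0],"jaw": 1},{"slide": [-1,-1,215],"dr": [0,0,0],"jaw": 0.15},{"slide": [-1,-1,215],"dr": [0,0,0],"jaw": 0.15},{"slide": [-1,-1,215],"dr": [0,0,0],"jaw": 0.15},{"slide": [-1,-1,190],"dr": [0,0,0],"jaw": 0.15},{"slide": [-1,-1,150],"dr": [0,0,0],"jaw": 0.15},{"slide": [-1,-1,100],"dr": [0,0,0],"jaw": 0.15},{"slide": [-1,-1,50],"dr": [0,0,0],"jaw": 0.15},{"slide": [-1,-1,0],"dr": [0,0,0],"jaw": 0},{"slide": [-1,-1,0],"dr": [0,0,0],"jaw": 0}])

```text
t: 20.3
tool_pos: [0.5654, -0.0858, 0.4379]
orientation: [2.17, 2.254, 0.012]
force: [-0.1, -0.0, 1.0]
opening: 0.0899
gripper_force: 0.0
```

```bash
python3 -c "
from h import *
where();go((.629,.2255,.26),-52.8)"
```

```text
t 20.3 grasp [ 0.5679 -0.0864  0.2709] yaw 2.2 z [ 0.015 -0.004 -1.   ] F [-0.1 -0.   1. ] open 0.0899 gf 0.0 q [-0.24  0.04  1.53  0.    1.56 -0.28]
slide [308.7  75.2  10.7] dr [ 0.015 -0.003  0.959]
```

servo_tool(increments=[{"slide": [308,76,0],"dr": [0,0,0.959],"jaw": 0},{"slide": [308,76,0],"dr": [0,0,0.959],"jaw": 0},{"slide": [308,76,0],"dr": [0,0,0.959],"jaw": 0},{"slide": [308,76,0],"dr": [0,0,0.959],"jaw": 0},{"slide": [308,76,0],"dr": [0,0,0.959],"jaw": 0},{"slide": [308,76,0],"dr": [0,0,0.959],"jaw": 0},{"slide": [308,76,0],"dr": [0,0,0.959],"jaw": 0},{"slide": [308,76,0],"dr": [0,0,0.959],"jaw": 0},{"slide": [308,76,0],"dr": [0,0,0.959],"jaw": 0},{"slide": [308,76,0],"dr": [0,0,0.959],"jaw": 0},{"slide": [308,76,0],"dr": [0,0,0.959],"jaw": 0}])

```text
t: 21.4
tool_pos: [0.6284, 0.2239, 0.428]
orientation: [2.977, 1.001, 0.0]
force: [-0.2, -1.1, -1.1]
opening: 0.093
gripper_force: 0.0
```

```bash
python3 f.py|grep both; python3 -c "
from h import *
where();go((.629,.2255,.133),-52.8)
im,d,W=cam('top');save(im[120:260,300:480].repeat(3,0).repeat(3,1),'pen1.png')"
```

```text
0 both 20 [559.5 392.5] 20.0 nan
0 both 38 [559.5 392.5] 38.0 nan
1 both 20 [628.9 225.4] 37.7 0.31105071514068305
1 both 38 [628.9 225.4] 37.7 0.31105071514068683
t 21.5 grasp [0.6285 0.2241 0.2611] yaw -52.8 z [ 0.  0. -1.] F [-0.3  0.6  0.3] open 0.0928 gf 0.0 q [ 0.27  0.3   1.25 -0.    1.59  1.19]
slide [  1.3  -0.8 128.1] dr [ 0.    -0.    -0.001]f.py:19: RuntimeWarning: invalid value encountered in scalar divide
  r=fit(P,[*c,np.radians(y)]);print(k,n,y,(r.x[:2]*1000).round(1),np.degrees(r.x[2]).round(1),r.cost*1e6/len(P))
```

View pics/pen1.png

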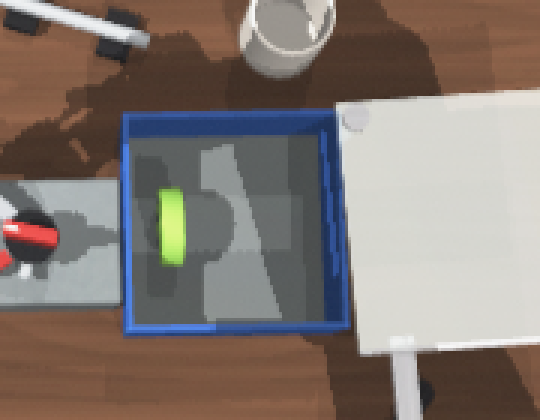

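servo_tool(increments=[{"slide": [1,-1,40],"dr": [0,0,0],"jaw": 0},{"slide": [1,-1,80],"dr": [0,0,0],"jaw": 0},{"slide": [1,-1,105],"dr": [0,0,0],"jaw": 0},{"slide": [1,-1,120],"dr": [0,0,0],"jaw": 0},{"slide": [1,-1,128],"dr": [0,0,0],"jaw": 0},{"slide": [1,-1,128],"dr": [0,0,0],"jaw": 0},{"slide": [1,-1,128],"dr": [0,0,0],"jaw": 1},{"slide": [1,-1,128],"dr": [0,0,0],"jaw": 1},{"slide": [1,-1,128],"dr": [0,0,0],"jaw": 1},{"slide": [1,-1,128],"dr": [0,0,0],"jaw": 1},{"slide": [1,-1,128],"dr": [0,0,0],"jaw": 1},{"slide": [1,-1,128],"dr": [0,0,0],"jaw": 1},{"slide": [1,-1,124],"dr": [0,0,0],"jaw": 1},{"slide": [1,-1,120],"dr": [0,0,0],"jaw": 1},{"slide": [1,-1,117],"dr": [0,0,0],"jaw": 1},{"slide": [1,-1,117],"dr": [0,0,0],"jaw": 1},{"slide": [1,-1,117],"dr": [0,0,0],"jaw": 1}], force=30)

```text
t: 23.25
tool_pos: [0.6285, 0.2266, 0.3107]
orientation: [2.977, 1.003, -0.0]
force: [0.3, 1.0, -0.7]
opening: 0.0682
gripper_force: 30.0
```

```bash
python3 -c "
from h import *
where()"
```

```text
t 23.25 grasp [0.6284 0.2266 0.1437] yaw -52.8 z [-0. -0. -1.] F [ 0.3  1.  -0.7] open 0.0682 gf 30.0 q [ 0.27  0.37  1.38 -0.    1.39  1.19]
```

servo_tool(increments=[{"slide": [-10,-2.5,0],"dr": [0,0,0],"jaw": 1},{"slide": [-20,-5,0],"dr": [0,0,0],"jaw": 1},{"slide": [-30,-8,0],"dr": [0,0,0],"jaw": 1},{"slide": [-40,-10.5,0],"dr": [0,0,0],"jaw": 1},{"slide": [-50,-13,0],"dr": [0,0,0],"jaw": 1},{"slide": [-60,-16,0],"dr": [0,0,0],"jaw": 1},{"slide": [-73,-19,0],"dr": [0,0,0],"jaw": 1},{"slide": [-73,-19,0],"dr": [0,0,0],"jaw": 1},{"slide": [-73,-19,-40],"dr": [0,0,0],"jaw": 1},{"slide": [-73,-19,-80],"dr": [0,0,0],"jaw": 1},{"slide": [-73,-19,-117],"dr": [0,0,0],"jaw": 1},{"slide": [-73,-19,-117],"dr": [0,0,0],"jaw": 1},{"slide": [-73,-19,-117],"dr": [0,0,0],"jaw": 1}])

```text
t: 24.55
tool_pos: [0.5595, 0.1978, 0.4288]
orientation: [2.977, 1.003, 0.004]
force: [-1.3, 0.2, -1.8]
opening: 0.0688
gripper_force: 30.0
```

```bash
python3 pen.py 0 12 .26 2.2
```

```text
t 24.55 grasp [0.5599 0.198  0.2618] yaw -52.8 z [ 0.003  0.001 -1.   ] F [-1.3  0.2 -1.8] open 0.0688 gf 30.0 q [0.25 0.1  1.47 0.   1.56 1.17]
slide [-191.9  263.4    1.6] dr [ 0.002 -0.002 -0.959]
```

servo_tool(increments=[{"slide": [-192,263,0],"dr": [0,0,-0.959],"jaw": 1},{"slide": [-192,263,0],"dr": [0,0,-0.959],"jaw": 1},{"slide": [-192,263,0],"dr": [0,0,-0.959],"jaw": 1},{"slide": [-192,263,0],"dr": [0,0,-0.959],"jaw": 1},{"slide": [-192,263,0],"dr": [0,0,-0.959],"jaw": 1},{"slide": [-192,263,0],"dr": [0,0,-0.959],"jaw": 1},{"slide": [-192,263,0],"dr": [0,0,-0.959],"jaw": 1},{"slide": [-192,263,0],"dr": [0,0,-0.959],"jaw": 1},{"slide": [-192,263,0],"dr": [0,0,-0.959],"jaw": 1},{"slide": [-192,263,0],"dr": [0,0,-0.959],"jaw": 1},{"slide": [-192,263,0],"dr": [0,0,-0.959],"jaw": 1}])

```text
t: 25.65
tool_pos: [0.5652, -0.1266, 0.427]
orientation: [-2.177, -2.263, 0.001]
force: [-0.5, -0.6, -0.7]
opening: 0.0688
gripper_force: 30.0
```

```bash
python3 pen.py 0 12 .046 2.2
```

```text
t 25.65 grasp [ 0.565  -0.1265  0.26  ] yaw 2.2 z [-0.001  0.001 -1.   ] F [-0.5 -0.6 -0.7] open 0.0688 gf 30.0 q [-0.31  0.07  1.52  0.    1.56 -0.35]
slide [ -1.6   1.  214. ] dr [-0.001 -0.001  0.   ]
```

servo_tool(increments=[{"slide": [-1,1,45],"dr": [0,0,0],"jaw": 1},{"slide": [-1,1,90],"dr": [0,0,0],"jaw": 1},{"slide": [-1,1,130],"dr": [0,0,0],"jaw": 1},{"slide": [-1,1,165],"dr": [0,0,0],"jaw": 1},{"slide": [-1,1,190],"dr": [0,0,0],"jaw": 1},{"slide": [-1,1,205],"dr": [0,0,0],"jaw": 1},{"slide": [-1,1,212],"dr": [0,0,0],"jaw": 1},{"slide": [-1,1,214],"dr": [0,0,0],"jaw": 1},{"slide": [-1,1,214],"dr": [0,0,0],"jaw": 1},{"slide": [-1,1,214],"dr": [0,0,0],"jaw": 0.15},{"slide": [-1,1,214],"dr": [0,0,0],"jaw": 0.15},{"slide": [-1,1,214],"dr": [0,0,0],"jaw": 0.15},{"slide": [-1,1,190],"dr": [0,0,0],"jaw": 0.15},{"slide": [-1,1,150],"dr": [0,0,0],"jaw": 0.15},{"slide": [-1,1,100],"dr": [0,0,0],"jaw": 0.15},{"slide": [-1,1,50],"dr": [0,0,0],"jaw": 0.15},{"slide": [-1,1,0],"dr": [0,0,0],"jaw": 0},{"slide": [-1,1,0],"dr": [0,0,0],"jaw": 0},{"slide": [-1,1,0],"dr": [0,0,0],"jaw": 0}])

```text
t: 27.55
tool_pos: [0.5665, -0.1291, 0.4303]
orientation: [2.176, 2.26, 0.003]
force: [0.2, -0.1, -0.1]
opening: 0.0929
gripper_force: 0.0
```

```bash
python3 k2.py | grep -v rim; python3 -c "
from h import *
go((.447,.154,.22),-60);go((.447,.154,.22),-25)"
```

```text
handle top 56 mean [ 0.5562 -0.3299  0.1463] min [ 0.529 -0.416  0.13 ] max [0.564 0.035 0.16 ] rect [ 557.1 -190.9] [ 33.1 450.3] 3.0
gyrotop top 80 mean [0.4507 0.1544 0.0594] min [0.428 0.13  0.054] max [0.467 0.175 0.067] rect [447.7 153.2] [40.5 29.3] 63.9
handle side 35 mean [ 0.5616 -0.4042  0.1433] min [ 0.554 -0.408  0.13 ] max [ 0.568 -0.399  0.157] rect [ 560.8 -403.3] [14.3  9.2] 0.0
gyrotop side 174 mean [0.447  0.1599 0.0578] min [0.427 0.132 0.05 ] max [0.468 0.178 0.062] rect [446.6 154.7] [40.4 29.6] 61.9
t 27.65 grasp [ 0.5656 -0.1288  0.2595] yaw 2.2 z [-0.002  0.    -1.   ] F [-0.6  0.9 -0.2] open 0.0928 gf 0.0 q [-0.31  0.07  1.51 -0.    1.56 -0.35]
slide [ 287.1 -108.    39.8] dr [-0.002  0.     1.085]
slide [ 287.1 -108.    39.8] dr [-0.002 -0.     0.474]
```

servo_tool(increments=[{"slide": [287,-108,0],"dr": [0,0,0.51],"jaw": 0.25},{"slide": [287,-108,0],"dr": [0,0,0.51],"jaw": 0.25},{"slide": [287,-108,0],"dr": [0,0,0.51],"jaw": 0.25},{"slide": [287,-108,0],"dr": [0,0,0.51],"jaw": 0.25},{"slide": [287,-108,0],"dr": [0,0,0.51],"jaw": 0.25},{"slide": [287,-108,0],"dr": [0,0,0.51],"jaw": 0.25},{"slide": [287,-108,0],"dr": [0,0,0.51],"jaw": 0.25},{"slide": [287,-108,0],"dr": [0,0,0.51],"jaw": 0.25},{"slide": [287,-108,40],"dr": [0,0,0.51],"jaw": 0.25},{"slide": [287,-108,80],"dr": [0,0,0.51],"jaw": 0.25},{"slide": [287,-108,110],"dr": [0,0,0.51],"jaw": 0.25},{"slide": [287,-108,110],"dr": [0,0,0.51],"jaw": 0.25},{"slide": [287,-108,110],"dr": [0,0,0.51],"jaw": 0.25}])

```text
t: 28.95
tool_pos: [0.4477, 0.1526, 0.3174]
orientation: [-2.68, -1.638, 0.003]
force: [0.4, -0.3, -0.2]
opening: 0.0697
gripper_force: 0.0
```

```bash
python3 k2.py | grep gyro; python3 -c "
from h import *
where();go((.447,.154,.045),-27)"
```

```text
gyrotop top few 0
gyrotop side 174 mean [0.4468 0.1598 0.0581] min [0.427 0.132 0.05 ] max [0.468 0.178 0.062] rect [447.2 155.3] [40.1 30.2] 61.9
t 29.05 grasp [0.4488 0.1533 0.1527] yaw -27.1 z [ 0.002  0.    -1.   ] F [ 0.5 -0.6  0.5] open 0.0697 gf 0.0 q [ 0.22 -0.16  1.93 -0.    1.37  0.69]
slide [-1.000e-01 -1.800e+00  1.077e+02] dr [ 0.002 -0.001 -0.002]
```

servo_tool(increments=[{"slide": [0,-1,40],"dr": [0,0,0],"jaw": 0.25},{"slide": [0,-1,75],"dr": [0,0,0],"jaw": 0.25},{"slide": [0,-1,95],"dr": [0,0,0],"jaw": 0.25},{"slide": [0,-1,105],"dr": [0,0,0],"jaw": 0.25},{"slide": [0,-1,107],"dr": [0,0,0],"jaw": 0.25},{"slide": [0,-1,107],"dr": [0,0,0],"jaw": 1},{"slide": [0,-1,107],"dr": [0,0,0],"jaw": 1},{"slide": [0,-1,107],"dr": [0,0,0],"jaw": 1},{"slide": [0,-1,107],"dr": [0,0,0],"jaw": 1},{"slide": [0,-1,107],"dr": [0,0,0],"jaw": 1},{"slide": [0,-1,107],"dr": [0,0,0],"jaw": 1},{"slide": [0,-1,107],"dr": [0,0,0],"jaw": 1},{"slide": [0,-1,107],"dr": [0,0,0],"jaw": 1},{"slide": [0,-1,80],"dr": [0,0,0],"jaw": 1},{"slide": [0,-1,40],"dr": [0,0,0],"jaw": 1},{"slide": [0,-1,0],"dr": [0,0,0],"jaw": 1},{"slide": [0,-1,-40],"dr": [0,0,0],"jaw": 1},{"slide": [0,-1,-80],"dr": [0,0,0],"jaw": 1},{"slide": [0,-1,-110],"dr": [0,0,0],"jaw": 1},{"slide": [0,-1,-110],"dr": [0,0,0],"jaw": 1}], force=35)

```text
t: 31.05
tool_pos: [0.4474, 0.1545, 0.4329]
orientation: [2.677, 1.639, 0.012]
force: [0.3, 0.7, -0.5]
opening: 0.0301
gripper_force: 35.0
```

```bash
python3 pen.py 0 -50 .26 2.2
```

```text
t 31.05 grasp [0.4487 0.1548 0.266 ] yaw -27.0 z [ 0.008  0.002 -1.   ] F [ 0.3  0.7 -0.5] open 0.0301 gf 35.0 q [ 0.22 -0.23  1.79  0.    1.58  0.7 ]
slide [-251.8  264.4    6.3] dr [ 0.008 -0.004 -0.51 ]
```

servo_tool(increments=[{"slide": [-252,264,2],"dr": [0,0,-0.51],"jaw": 1},{"slide": [-252,264,2],"dr": [0,0,-0.51],"jaw": 1},{"slide": [-252,264,2],"dr": [0,0,-0.51],"jaw": 1},{"slide": [-252,264,2],"dr": [0,0,-0.51],"jaw": 1},{"slide": [-252,264,2],"dr": [0,0,-0.51],"jaw": 1},{"slide": [-252,264,2],"dr": [0,0,-0.51],"jaw": 1},{"slide": [-252,264,2],"dr": [0,0,-0.51],"jaw": 1},{"slide": [-252,264,2],"dr": [0,0,-0.51],"jaw": 1},{"slide": [-252,264,2],"dr": [0,0,-0.51],"jaw": 1},{"slide": [-252,264,2],"dr": [0,0,-0.51],"jaw": 1},{"slide": [-252,264,2],"dr": [0,0,-0.51],"jaw": 1}])

```text
t: 32.15
tool_pos: [0.5668, -0.1894, 0.4248]
orientation: [-2.177, -2.263, 0.0]
force: [0.5, 0.1, -1.6]
opening: 0.0298
gripper_force: 35.0
```

```bash
python3 pen.py 0 -50 .054 2.2; python3 - <<'E'
from h import *
im,d,W=cam('side');im2,_,_=cam('top')
save(np.hstack([im[60:260,250:450],im2[100:300,250:450]]).repeat(2,0).repeat(2,1),'hold2.png')
E
```

```text
t 32.15 grasp [ 0.5666 -0.1892  0.2578] yaw 2.2 z [-0.001  0.001 -1.   ] F [ 0.5  0.1 -1.6] open 0.0298 gf 35.0 q [-0.41  0.12  1.47  0.    1.56 -0.45]
slide [ -0.9   1.8 203.7] dr [-0.001 -0.001  0.   ]
```

View pics/hold2.png

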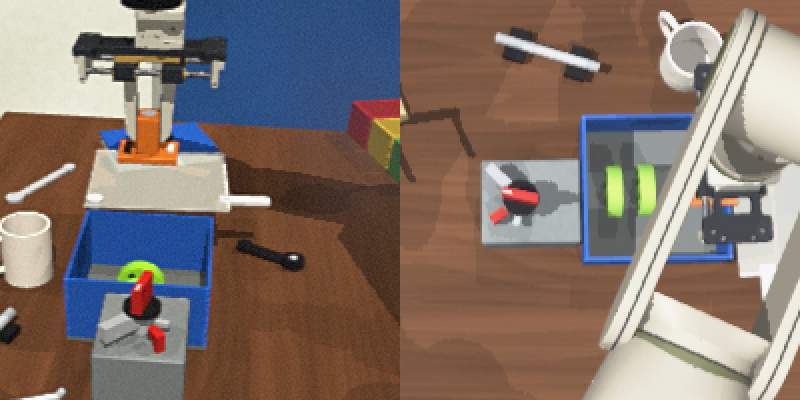

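servo_tool(increments=[{"slide": [-1,1,45],"dr": [0,0,0],"jaw": 1},{"slide": [-1,1,90],"dr": [0,0,0],"jaw": 1},{"slide": [-1,1,130],"dr": [0,0,0],"jaw": 1},{"slide": [-1,1,165],"dr": [0,0,0],"jaw": 1},{"slide": [-1,1,190],"dr": [0,0,0],"jaw": 1},{"slide": [-1,1,200],"dr": [0,0,0],"jaw": 1},{"slide": [-1,1,205],"dr": [0,0,0],"jaw": 1},{"slide": [-1,1,205],"dr": [0,0,0],"jaw": 1},{"slide": [-1,1,205],"dr": [0,0,0],"jaw": 0.5},{"slide": [-1,1,205],"dr": [0,0,0],"jaw": 0.5},{"slide": [-1,1,205],"dr": [0,0,0],"jaw": 0.5},{"slide": [-1,1,190],"dr": [0,0,0],"jaw": 0.5},{"slide": [-1,1,150],"dr": [0,0,0],"jaw": 0.5},{"slide": [-1,1,100],"dr": [0,0,0],"jaw": 0.5},{"slide": [-1,1,50],"dr": [0,0,0],"jaw": 0.5},{"slide": [-1,1,0],"dr": [0,0,0],"jaw": 0.5},{"slide": [-1,1,0],"dr": [0,0,0],"jaw": 0.5},{"slide": [-1,1,0],"dr": [0,0,0],"jaw": 0.5}])

```text
t: 34.05
tool_pos: [0.5683, -0.1913, 0.4295]
orientation: [2.175, 2.259, 0.003]
force: [-0.0, -1.0, -0.6]
opening: 0.0469
gripper_force: 0.0
```

```bash
python3 -c "
from h import *
where();go((.5605,-.409,.25),-29.2)"
```

```text
t 34.05 grasp [ 0.5692 -0.1917  0.2625] yaw 2.2 z [ 0.005 -0.002 -1.   ] F [-0.  -1.  -0.6] open 0.0469 gf 0.0 q [-0.41  0.12  1.46 -0.    1.56 -0.45]
slide [-217.2  -16.1   12.9] dr [0.006 0.001 0.548]
```

servo_tool(increments=[{"slide": [-217,-16,5],"dr": [0,0,0.548],"jaw": 0.5},{"slide": [-217,-16,5],"dr": [0,0,0.548],"jaw": 0.5},{"slide": [-217,-16,5],"dr": [0,0,0.548],"jaw": 0.5},{"slide": [-217,-16,5],"dr": [0,0,0.548],"jaw": 0.5},{"slide": [-217,-16,5],"dr": [0,0,0.548],"jaw": 0.5},{"slide": [-217,-16,5],"dr": [0,0,0.548],"jaw": 0.5},{"slide": [-217,-16,5],"dr": [0,0,0.548],"jaw": 0.5}])

```text
t: 34.75
tool_pos: [0.56, -0.4085, 0.419]
orientation: [-2.708, -1.587, 0.001]
force: [-0.1, 1.2, 0.1]
opening: 0.0465
gripper_force: 0.0
```

```bash
python3 k2.py|grep handle; python3 -c "
from h import *
where();go((.5605,-.409,.137),-29.2)
im=cv2.imread('pics/top_k2.png');cv2.imwrite('pics/pen2.png',im[100:300,250:500].repeat(3,0).repeat(3,1))"
```

```text
handle top 45 mean [ 0.5553 -0.2997  0.1447] min [ 0.527 -0.415  0.13 ] max [0.565 0.034 0.158] rect [ 558.7 -189.4] [ 37.6 450.5] 3.4
handle side 40 mean [ 0.5609 -0.4036  0.1444] min [ 0.554 -0.414  0.13 ] max [ 0.568 -0.398  0.156] rect [ 560.1 -405.6] [14.1 14.4] 73.2
t 34.85 grasp [ 0.5604 -0.4072  0.2531] yaw -29.1 z [-0.001  0.001 -1.   ] F [0.4 0.4 0.5] open 0.0462 gf 0.0 q [-0.7   0.38  1.17  0.    1.59 -0.19]
slide [ -1.5   0.9 116.1] dr [-0.001 -0.001  0.001]
```

View pics/pen2.png

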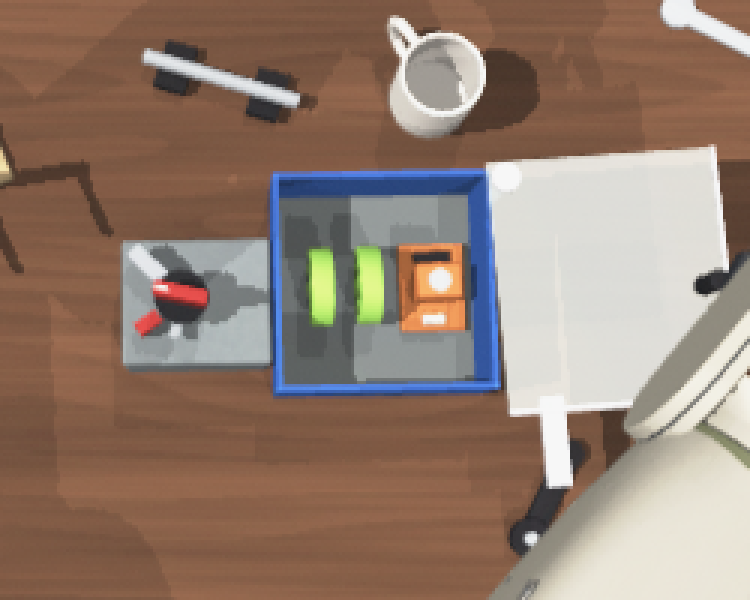

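All three are in the pen. Now grip the handle and swing the gate shut.

servo_tool(increments=[{"slide": [-1,1,40],"dr": [0,0,0],"jaw": 0.5},{"slide": [-1,1,80],"dr": [0,0,0],"jaw": 0.5},{"slide": [-1,1,105],"dr": [0,0,0],"jaw": 0.5},{"slide": [-1,1,115],"dr": [0,0,0],"jaw": 0.5},{"slide": [-1,1,115],"dr": [0,0,0],"jaw": 1},{"slide": [-1,1,115],"dr": [0,0,0],"jaw": 1},{"slide": [-1,1,115],"dr": [0,0,0],"jaw": 1},{"slide": [-1,1,115],"dr": [0,0,0],"jaw": 1},{"slide": [-1,1,115],"dr": [0,0,0],"jaw": 1},{"slide": [-1,1,115],"dr": [0,0,0],"jaw": 1}], force=15)

```text
t: 35.85
tool_pos: [0.5612, -0.4104, 0.3079]
orientation: [2.708, 1.588, 0.002]
force: [-0.7, -0.0, 7.0]
opening: 0.0173
gripper_force: 15.0
```

```bash
python3 arc.py .6505 -.243 -1.62 20
```

```text
t 35.85 grasp [ 0.5616 -0.4107  0.1409] yaw -29.2 z [ 0.002 -0.002 -1.   ] F [-0.7 -0.   7. ] open 0.0173 gf 15.0 q [-0.71  0.44  1.3   0.    1.4  -0.2 ]
radius 0.18973516869447626
[  0. -15.  -0.] 0.081
[  2. -31.  -0.] 0.162
[  5. -46.  -0.] 0.243
[  9. -61.  -0.] 0.324
[ 14. -75.  -0.] 0.405
[ 20. -89.  -0.] 0.486
[  28. -102.   -0.] 0.567
[  36. -115.   -0.] 0.648
[  46. -127.   -0.] 0.729
[  56. -139.   -0.] 0.81
[  68. -149.   -0.] 0.891
[  80. -158.   -1.] 0.972
[  93. -167.   -1.] 1.053
[ 106. -174.   -1.] 1.134
[ 120. -180.   -1.] 1.215
[ 135. -185.   -1.] 1.296
[ 149. -189.   -1.] 1.377
[ 165. -192.   -1.] 1.458
[ 180. -193.   -1.] 1.539
[ 195. -193.   -1.] 1.62
```

servo_tool(increments=[{"slide": [0,-15,0],"dr": [0,0,0.081],"jaw": 1},{"slide": [2,-31,0],"dr": [0,0,0.162],"jaw": 1},{"slide": [5,-46,0],"dr": [0,0,0.243],"jaw": 1},{"slide": [9,-61,0],"dr": [0,0,0.324],"jaw": 1},{"slide": [14,-75,0],"dr": [0,0,0.405],"jaw": 1},{"slide": [20,-89,0],"dr": [0,0,0.486],"jaw": 1},{"slide": [28,-102,0],"dr": [0,0,0.567],"jaw": 1},{"slide": [36,-115,0],"dr": [0,0,0.648],"jaw": 1},{"slide": [46,-127,0],"dr": [0,0,0.729],"jaw": 1},{"slide": [56,-139,0],"dr": [0,0,0.81],"jaw": 1},{"slide": [68,-149,0],"dr": [0,0,0.891],"jaw": 1},{"slide": [80,-158,0],"dr": [0,0,0.972],"jaw": 1},{"slide": [93,-167,0],"dr": [0,0,1.053],"jaw": 1},{"slide": [106,-174,0],"dr": [0,0,1.134],"jaw": 1},{"slide": [120,-180,0],"dr": [0,0,1.215],"jaw": 1},{"slide": [135,-185,0],"dr": [0,0,1.296],"jaw": 1},{"slide": [149,-189,0],"dr": [0,0,1.377],"jaw": 1},{"slide": [165,-192,0],"dr": [0,0,1.458],"jaw": 1},{"slide": [180,-193,0],"dr": [0,0,1.539],"jaw": 1},{"slide": [187,-193,0],"dr": [0,0,1.58],"jaw": 1}])

```text
t: 37.85
tool_pos: [0.4835, -0.1513, 0.3077]
orientation: [-3.035, 0.81, 0.002]
force: [-12.5, 6.6, 17.8]
opening: 0.0172
gripper_force: 15.0
```

```bash
python3 arc.py .6505 -.243 -.08 4;python3 -c "
from h import *
go((.489,-.1415,.140),-122)"
```

```text
t 37.85 grasp [ 0.4834 -0.1511  0.1407] yaw -119.9 z [-0.001  0.001 -1.   ] F [-12.5   6.6  17.8] open 0.0172 gf 15.0 q [-0.4  -0.05  1.86  0.    1.34  1.69]
radius 0.19052201863137866
[-0. -4.  0.] 0.02
[ 0. -8.  0.] 0.04
[  0. -11.   0.] 0.06
[  0. -15.   0.] 0.08
slide [ -0.1 -11.2   0.7] dr [-0.     0.001  0.037]
```

servo_tool(increments=[{"slide": [-1,-4,-1],"dr": [0,0,0.02],"jaw": 1},{"slide": [-1,-8,-1],"dr": [0,0,0.04],"jaw": 1},{"slide": [-1,-12,-1],"dr": [0,0,0.05],"jaw": 1},{"slide": [-1,-14,-1],"dr": [0,0,0.05],"jaw": 1},{"slide": [-1,-14,-1],"dr": [0,0,0.05],"jaw": 1},{"slide": [-1,-14,-1],"dr": [0,0,0.05],"jaw": 1}])

```text
t: 38.45
tool_pos: [0.4895, -0.1402, 0.3078]
orientation: [3.014, -0.883, 0.0]
force: [-5.8, 1.1, 9.0]
opening: 0.0175
gripper_force: 15.0
```

```bash
python3 -c "
from h import *
where();s=read_state();print(R.from_rotvec(s['orientation']).inv().apply(s['force']).round(1))"
```

```text
t 38.45 grasp [ 0.4895 -0.1403  0.1408] yaw -122.6 z [-0.    -0.001 -1.   ] F [-5.8  1.1  9. ] open 0.0175 gf 15.0 q [-0.38 -0.05  1.85 -0.    1.34  1.76]
[-5.5  2.2 -9. ]
```

servo_tool(increments=[{"slide": [-1,-2,0],"dr": [0,0,0],"jaw": 1},{"slide": [-1,-4,0],"dr": [0,0,0],"jaw": 1},{"slide": [-1,-4,0],"dr": [0,0,0],"jaw": 1},{"slide": [-1,-4,0],"dr": [0,0,0],"jaw": 1}])

```text
t: 38.85
tool_pos: [0.49, -0.1389, 0.3077]
orientation: [3.008, -0.883, -0.001]
force: [-12.3, -16.0, 8.7]
opening: 0.0178
gripper_force: 15.0
```

```bash
python3 -c "
from h import *
where();s=read_state();print(R.from_rotvec(s['orientation']).inv().apply(s['force']).round(1))"
```

```text
t 38.85 grasp [ 0.4896 -0.1399  0.1407] yaw -122.7 z [-0.002 -0.006 -1.   ] F [-12.3 -16.    8.7] open 0.0178 gf 15.0 q [-0.37 -0.05  1.85 -0.01  1.34  1.77]
[-1.7 20.2 -8.5]
```

servo_tool(increments=[{"slide": [0,3,0],"dr": [0,0,0],"jaw": 1},{"slide": [0,3,0],"dr": [0,0,0],"jaw": 0.5},{"slide": [0,3,0],"dr": [0,0,0],"jaw": 0.5},{"slide": [0,3,0],"dr": [0,0,0],"jaw": 0.5},{"slide": [0,3,-35],"dr": [0,0,0],"jaw": 0.5},{"slide": [0,3,-75],"dr": [0,0,0],"jaw": 0.5},{"slide": [0,3,-110],"dr": [0,0,0],"jaw": 0.5},{"slide": [0,3,-110],"dr": [0,0,0],"jaw": 0.5},{"slide": [0,3,-110],"dr": [0,0,0],"jaw": 0.5}])

```text
t: 39.75
tool_pos: [0.4896, -0.1384, 0.4175]
orientation: [3.015, -0.882, 0.003]
force: [-0.2, -0.4, -0.1]
opening: 0.0461
gripper_force: 0.0
```

```bash
python3 k.py; python3 -c "
from h import *
where();go((.5455,.0358,.25),-11)"
```

```text
knobbar top 87 mean [0.5447 0.0316 0.1579] min [0.537 0.014 0.132] max [0.553 0.056 0.167] rect [546.5  33.9] [42.4 12.1] 77.2
gyrotop top few 0
handle top few 3
knobbar side 147 mean [0.5463 0.0446 0.1492] min [0.538 0.012 0.126] max [0.562 0.061 0.164] rect [547.6  36.9] [23.7 46.9] 7.9
gyrotop side few 0
handle side 47 mean [ 0.491  -0.135   0.1461] min [ 0.484 -0.142  0.133] max [ 0.498 -0.131  0.157] rect [ 490.5 -136.4] [13.2 11.1] 7.7
t 39.85 grasp [ 0.4887 -0.1381  0.2481] yaw -122.6 z [-0.002  0.001 -1.   ] F [-0.4 -0.2 -0.4] open 0.0464 gf 0.0 q [-0.38 -0.12  1.72  0.    1.54  1.76]
slide [ -46.2 -177.1   -1.9] dr [-0.002  0.002 -1.948]
```

servo_tool(increments=[{"slide": [-46,-177,-1],"dr": [0,0,-1.95],"jaw": 0.5},{"slide": [-46,-177,-1],"dr": [0,0,-1.95],"jaw": 0.5},{"slide": [-46,-177,-1],"dr": [0,0,-1.95],"jaw": 0.5},{"slide": [-46,-177,-1],"dr": [0,0,-1.95],"jaw": 0.5},{"slide": [-46,-177,-1],"dr": [0,0,-1.95],"jaw": 0.5},{"slide": [-46,-177,-1],"dr": [0,0,-1.95],"jaw": 0.5},{"slide": [-46,-177,-1],"dr": [0,0,-1.95],"jaw": 0.5},{"slide": [-46,-177,-1],"dr": [0,0,-1.95],"jaw": 0.5},{"slide": [-46,-177,-1],"dr": [0,0,-1.95],"jaw": 0.5},{"slide": [-46,-177,-1],"dr": [0,0,-1.95],"jaw": 0.5},{"slide": [-46,-177,-1],"dr": [0,0,-1.95],"jaw": 0.5},{"slide": [-46,-177,-1],"dr": [0,0,-1.95],"jaw": 0.5},{"slide": [-46,-177,-1],"dr": [0,0,-1.95],"jaw": 0.5},{"slide": [-46,-177,-1],"dr": [0,0,-1.95],"jaw": 0.5},{"slide": [-46,-177,-1],"dr": [0,0,-1.95],"jaw": 0.5},{"slide": [-46,-177,-1],"dr": [0,0,-1.95],"jaw": 0.5}])

```text
t: 41.45
tool_pos: [0.5458, 0.0354, 0.4169]
orientation: [-2.425, -1.996, 0.002]
force: [0.3, 0.3, 0.1]
opening: 0.0463
gripper_force: 0.0
```

```bash
python3 -c "
from h import *
where();go((.5455,.0358,.15),-11.3)"
```

```text
t 41.45 grasp [0.5456 0.0354 0.2499] yaw -11.1 z [-0.001  0.    -1.   ] F [0.3 0.3 0.1] open 0.0463 gf 0.0 q [-0.03 -0.02  1.62 -0.    1.54  0.16]
slide [ 0.4 -0.3 99.9] dr [-0.001  0.     0.004]
```

servo_tool(increments=[{"slide": [0,0,30],"dr": [0,0,0],"jaw": 0.5},{"slide": [0,0,60],"dr": [0,0,0],"jaw": 0.5},{"slide": [0,0,80],"dr": [0,0,0],"jaw": 0.5},{"slide": [0,0,90],"dr": [0,0,0],"jaw": 0.5},{"slide": [0,0,100],"dr": [0,0,0],"jaw": 0.5},{"slide": [0,0,100],"dr": [0,0,0],"jaw": 1},{"slide": [0,0,100],"dr": [0,0,0],"jaw": 1},{"slide": [0,0,100],"dr": [0,0,0],"jaw": 1},{"slide": [0,0,100],"dr": [0,0,0],"jaw": 1},{"slide": [0,0,100],"dr": [0,0,0],"jaw": 1},{"slide": [0,0,100],"dr": [0,0,0],"jaw": 1},{"slide": [0,0,100],"dr": [0,0,0],"jaw": 1},{"slide": [0,0,103],"dr": [0,0,0],"jaw": 1},{"slide": [0,0,106],"dr": [0,0,0],"jaw": 1},{"slide": [0,0,109],"dr": [0,0,0],"jaw": 1},{"slide": [0,0,111.5],"dr": [0,0,0],"jaw": 1},{"slide": [0,0,111.5],"dr": [0,0,0],"jaw": 1},{"slide": [0,0,111.5],"dr": [0,0,0],"jaw": 1}], force=40)

```text
t: 43.25
tool_pos: [0.5461, 0.0354, 0.3085]
orientation: [2.422, 2.001, 0.001]
force: [-10.2, 1.8, 20.0]
opening: 0.0118
gripper_force: 40.0
```

```bash
python3 -c "
from h import *
where()"
```

```text
t 43.25 grasp [0.5463 0.0354 0.1415] yaw -10.9 z [ 0.001  0.    -1.   ] F [-10.2   1.8  20. ] open 0.0118 gf 40.0 q [-0.03  0.05  1.75  0.    1.34  0.16]
```

servo_tool(increments=[{"slide": [0,0,0],"dr": [0,0,0.1],"jaw": 1},{"slide": [0,0,0],"dr": [0,0,0.2],"jaw": 1},{"slide": [0,0,0],"dr": [0,0,0.3],"jaw": 1},{"slide": [0,0,0],"dr": [0,0,0.4],"jaw": 1},{"slide": [0,0,0],"dr": [0,0,0.5],"jaw": 1},{"slide": [0,0,0],"dr": [0,0,0.6],"jaw": 1},{"slide": [0,0,0],"dr": [0,0,0.7],"jaw": 1},{"slide": [0,0,0],"dr": [0,0,0.8],"jaw": 1},{"slide": [0,0,0],"dr": [0,0,0.9],"jaw": 1},{"slide": [0,0,0],"dr": [0,0,1.0],"jaw": 1},{"slide": [0,0,0],"dr": [0,0,1.1],"jaw": 1},{"slide": [0,0,0],"dr": [0,0,1.2],"jaw": 1},{"slide": [0,0,0],"dr": [0,0,1.28],"jaw": 1},{"slide": [0,0,0],"dr": [0,0,1.28],"jaw": 1},{"slide": [0,0,0],"dr": [0,0,1.28],"jaw": 1}], force=40)

```text
t: 44.75
tool_pos: [0.546, 0.0356, 0.3084]
orientation: [-3.137, -0.158, -0.001]
force: [-11.3, 1.8, 18.8]
opening: 0.0116
gripper_force: 40.0
```

```bash
python3 -c "
from h import *
where();print(read_state()['wrist_torque'])"
```

```text
t 44.75 grasp [0.5461 0.0356 0.1414] yaw -84.2 z [ 0.001  0.    -1.   ] F [-11.3   1.8  18.8] open 0.0116 gf 40.0 q [-0.03  0.05  1.75  0.    1.34  1.44]
[ 0.27334872  2.51505243 -0.06729912]
```

servo_tool(increments=[{"slide": [0,0,-5],"dr": [0,0,0],"jaw": 1},{"slide": [0,0,-11],"dr": [0,0,0],"jaw": 1},{"slide": [0,0,-11],"dr": [0,0,0],"jaw": 1},{"slide": [0,0,-11],"dr": [0,0,0],"jaw": 0.5},{"slide": [0,0,-11],"dr": [0,0,0],"jaw": 0.5},{"slide": [0,0,-11],"dr": [0,0,0],"jaw": 0.5},{"slide": [0,0,-40],"dr": [0,0,0],"jaw": 0.5},{"slide": [0,0,-80],"dr": [0,0,0],"jaw": 0.5},{"slide": [0,0,-120],"dr": [0,0,0],"jaw": 0.5},{"slide": [40,0,-120],"dr": [0,0,0],"jaw": 0.5},{"slide": [80,0,-120],"dr": [0,0,0],"jaw": 0.5},{"slide": [120,150,-120],"dr": [0,0,0],"jaw": 0.5},{"slide": [120,150,-120],"dr": [0,0,0],"jaw": 0.5},{"slide": [120,150,-120],"dr": [0,0,0],"jaw": 0.5},{"slide": [120,150,-120],"dr": [0,0,0],"jaw": 0.5},{"slide": [120,150,-120],"dr": [0,0,0],"jaw": 0.5}])

```text
t: 46.35
tool_pos: [0.6807, -0.1038, 0.4252]
orientation: [-3.138, -0.154, 0.002]
force: [-0.7, 0.8, 0.1]
opening: 0.0461
gripper_force: 0.0
```

```bash
python3 k.py; python3 - <<'E'
from h import *
where()
im,d,W=cam('side');im2,_,_=cam('top')
save(np.hstack([im[60:260,250:450],im2[100:300,250:450]]).repeat(2,0).repeat(2,1),'fin.png')
E
```

```text
knobbar top 76 mean [0.5416 0.0345 0.1599] min [0.524 0.029 0.128] max [0.566 0.042 0.168] rect [544.9  34.9] [42.4 12.5] 6.3
gyrotop top few 0
handle top few 2
knobbar side 260 mean [0.5453 0.0395 0.1476] min [0.524 0.028 0.126] max [0.566 0.045 0.164] rect [545.5  37.2] [41.9 12.7] 8.3
gyrotop side few 0
handle side 47 mean [ 0.4911 -0.135   0.1456] min [ 0.484 -0.142  0.132] max [ 0.497 -0.13   0.157] rect [ 491.1 -135.2] [12.5 10.2] 20.6
t 46.45 grasp [ 0.6803 -0.1011  0.2589] yaw -84.2 z [-0.     0.001 -1.   ] F [-0.4  1.3 -0.4] open 0.0465 gf 0.0 q [-0.22  0.36  1.18  0.    1.6   1.25]
```

View pics/fin.png

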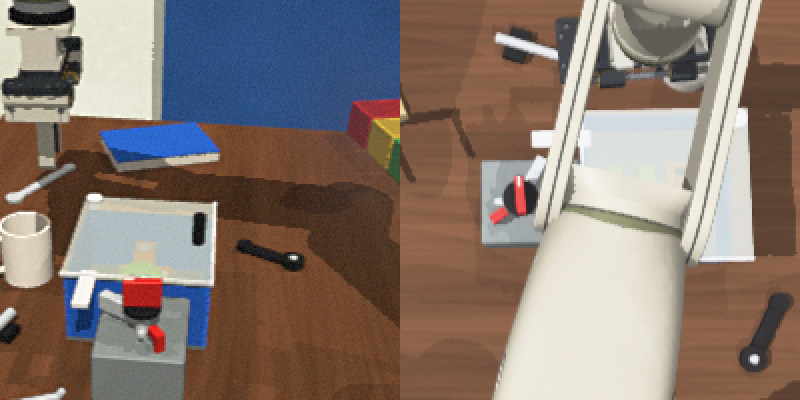

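```bash
python3 -c "
from plant import *
print(close_job())"
```

```text
the job is handed in; nothing more can be done
None
```

The job is done and handed in at about 46 s: both rims that were present and the gyro board are in the pen, the gate is shut and the knob locked and sprung up; the rod, servo arm and mug were not touched.

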